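# Gear up the drawing machine

## Task

Gear up the drawing machine for the next drawing: swing the steady arm aside, use the hooked rod to draw out the small cog that has dropped under the wire guard (do not reach in there for it), and slide every cog that is there onto the splined spindle, boss up, turned until its master slot finds the wide key and it goes fully home, the largest at the bottom and each next one smaller. Then swing the steady arm back over the spindle. Leave the hooked rod lying on the cutting mat, and knock over none of the ink bottles and cups.

Things in the scene. Friction and masses are not known exactly. Their poses are not given: they have to be found in the camera images.
- cog_a: Largest splined cog, 116 mm over the teeth, dark grey metal, about 0.31 kg; may be absent. Rim 9 mm thick; a raised boss from 9 to 23 mm up, 54 mm across, with two flats 48 mm apart facing the cog's +y and -y: grip these. Origin on its axis at the underside, z up through the boss. It starts boss up on the open table.
- cog_b: Second largest splined cog, 100 mm over the teeth, 0.24 kg; rim, boss, flats, bore and origin as cog_a. May be absent. All cogs have the same bore: 29 mm round with four slots that reach 20 mm from the axis: the wide master slot (17 mm) along the cog's +x, narrow slots (9 mm) along +y, -x and -y.
- cog_c: Third largest splined cog, 84 mm over the teeth, 0.18 kg; rim, boss, flats, bore and origin as the others. May be absent. It starts boss up on the open table.
- cog_e: Smallest splined cog, 68 mm over the teeth, 0.13 kg; rim, boss, flats, bore and origin as the others (23 mm high). Always present; it starts boss up on the table under the wire guard.
- stand: Gear stand, fixed, may stand turned: grey base plate 12 mm thick (x from -65 to 65 mm, y from -155 to 55 mm) with an upright steel spindle. Origin on the spindle's axis at the table. The spindle is a 26 mm round core with keys reaching 18 mm from the axis, from 20 to 106 mm above the table: a wide master key (14 mm) on its +x side, narrow ones (6 mm) on +y, -x, -y.
- seat (a point): Middle of the flange (56 mm wide) at the spindle's foot, 20 mm above the table; the bottom cog's origin lies here when home. Axes as stand. A cog goes on only with its +x along this +x (within about 4 degrees); else it sits on the key tops, 86 mm above this point. On the splines, a cog let go of slides down by its own weight. Cogs stack every 23 mm.
- nose (a point): Top of the spindle, 118 mm above the table. Above the keys (which end at 106 mm) the plain round nose tapers from 26 mm wide at 107 mm to 16 mm wide here.
- steady (a joint): Angle of the green steady arm (rad): 0 closed, its pad 5 mm above the spindle's nose; grows anticlockwise seen from above, to 1.5. Vertical hinge on a post 22 mm thick and 141 mm high, 115 mm from the spindle on the stand's -y side. The arm is 22 mm wide, from 123 to 135 mm above the table. It stays where it is left (0.1 N m).
- steady_knob (a point): Middle of the black upright round knob on the steady arm's end: 26 mm diameter, from 135 to 165 mm above the table, this point at 150 mm. It is 115 mm from the hinge axis and straight above the spindle when the arm is closed.
- steady_hinge (a point): Hinge axis of the steady arm, at the knob's height.
- guard: Drive unit with its fixed wire-mesh guard (nothing passes the mesh); may stand turned. Origin on the table in the middle of the guard's open edge, +y points inwards. Flat roof from y = 0 to 220 mm, underside 65 mm and top 69 mm above the table; side walls at x = -110 and 110 mm (inner faces). Behind, y from 220 to 370 mm, a grey motor housing 250 mm wide with a turntable (130 mm high).
- mat: Dark green cutting mat, fixed, 120 mm (x) by 300 mm (y), 3 mm thick; origin at the middle of its underside. May be turned a little.
- rod: Hooked rod, 0.17 kg, lying flat on the mat. Wooden handle 90 mm long (x), 24 mm wide, 20 mm high; origin at the middle of its underside. From its +x end a steel rod 8 mm thick runs along +x, 10 mm up at the handle, 4 mm up from x = 85 mm on, to the corner rod_hook. To be used lying flat, as it lies on the mat.
- rod_hook (a point): Corner of the hook, 235 mm from the handle's middle along the rod's +x, 4 mm above its underside. From here the straight hook bar, 8 mm thick and level, runs 70 mm along the rod's +y while leaning 12 mm back towards the handle. A cog drawn by the hook settles in the corner between rod and bar.
- ink_1: A loose amber ink bottle with a black dropper cap, 38 mm across, 101 mm high; origin at the centre of its underside. Not part of the job.
- ink_2: A loose dark blue ink bottle with a black dropper cap, 38 mm across, 101 mm high; origin at the centre of its underside. Not part of the job.
- ink_3: A loose light blue ink bottle with a black dropper cap, 38 mm across, 101 mm high; origin at the centre of its underside. Not part of the job.
- cup_1: A loose clear plastic paint cup, 82 mm across the rim, 43 mm high; origin at the centre of its underside. Not part of the job.
- cup_2: A loose clear plastic paint cup, 82 mm across the rim, 43 mm high; origin at the centre of its underside. Not part of the job.

How it is judged:
By the outcome, as a careful person would: the job done as asked, in the order asked, and still so for the second after the job is handed in, with the robot touching nothing.
Of cog_a, cog_b, cog_c only 2 to 3 are there at a start; the rules pass over those that are not, and their reading is None.
At some moment in a run one of cog_a, cog_b, cog_c, cog_e, rod may be knocked a few centimetres aside while the robot is not near it.
It also fails if it takes over 200 s, if anything falls off the work surface, if the arm or the gripper's body presses on something with over 40 N, if the wrist force passes 120 N, or if a joint passes its speed limit or range.

## Robot

A 6-joint arm with a two-finger parallel gripper is mounted at the origin on the work surface. World frame = base frame: x ahead of the robot, y to its left, z up, the work surface at z = 0. Lengths are in m, angles in rad, forces in N, time in s.
With the tool pointing down it reaches from about 0.275 to 1 m from the base axis. Payload 8.4 kg.
Tool frame: the origin (TCP) lies midway between the tips of the shut fingers; the grasp point (between the pads) lies 19 mm behind it; z points along the fingers, y is the direction in which the jaws open and shut (so a half turn about z gives the same grasp; the last joint's range is limited). The gripper opens to 85 mm and grips with 20 to 120 N. Pads are 22 mm wide; open, the fingers measure 114 mm over their backs; the gripper's body (76 mm by 85 mm) begins 54 mm behind the grasp point. The pads swing forward as they close: fully open they stand 13 mm farther back than shut.
Start: joints at [-0.002, 0.353, 1.633, -0, 1.155, -0.002], TCP at [0.625, -0, 0.231] pointing down, gripper open.
Joint ranges: [-2.63, 2.63], [-0.92, 2.1], [0.06, 2.66], [-1.3, 4.44], [0, 2.69], [-3.02, 3.02]. Speed limits (rad/s): [2.22, 2.22, 2.79, 3.14, 3.14, 3.14].

## Interface

Orientations are given as a unit quaternion [w, x, y, z].
In Python, from bench import robot gives the robot as it stands.
- The arm moves only by the tool carry_out, never from a script. Its argument "targets" is one flat list of numbers, 6 for each row, row after row: the shift along the tool's x, y, z each as a share of 0.4 m, from -1 to 1, then the turn, a rotation vector about the tool's x, y, z each as a share of 2 pi rad, from -1 to 1. In form: [dx, dy, dz, rx, ry, rz, dx, dy, dz, rx, ry, rz, ...]. A call has 1 to 5 rows; each row shifts and turns the commanded pose from where the row before left it, along the tool's axes as they then stand; what a row does not reach is not made up. A row lasts 1/12 s, in which the tool goes at most 41.7 mm and 7.16 degrees, less where a joint would pass 70% of its speed; a pose out of reach is approached as far as the arm can. A call with a number of a shift or a turn outside -1 to 1 is refused whole. A call with a gripper value outside its range is refused whole. "hand" is the opening, from 0 (shut) to 1 (fully open), set as the call begins (left out, the last holds). The fingers move at their own pace and stop on an object; "force" is the grip in N (left out, the last holds). Time passes only in rows, so rows that do not move let the fingers close. It gives the time, the measured TCP pose, the force and the opening at its end, in the units of the state.
- robot.read_state(): the state, without advancing time (a new reading comes with each control period).
- robot.grab_frame(name): name is "scene" or "side" or "wrist"; returns a dict with "frame" (400x640x3 uint8, red, green, blue), "range_z" (400x640 float32, m along the optical axis (not along the pixel's ray), 0 where there is no reading), "fx", "fy", "cx", "cy" (pixels), "R" (3x3) and "t" (3): a world point X has camera coordinates R X + t. Camera axes: x right, y down, z forward; pixel columns grow to the right and rows downward; lengths in m; the calibration is good to about 2 mm. A picture is of the moment at which its call begins.
- robot.hand_in(): hands the job in, once; it reports no verdict.
The state is a dict: "clock": time; "joints": joint angles; "joint_velocities": joint speeds; "joint_torque": joint torques, N m; "ee_pos": TCP position; "ee_rot": TCP orientation; "ft_force": force on the tool from outside, world axes, zero at the start; "torque": the same for the moment, N m; "width": finger opening in m.
Only numpy, scipy, OpenCV 4.12 (cv2) and the standard library are available. Lean on these libraries where they do the work, as an engineer would, in place of code of your own. Each camera call takes 0.05 s, during which the arm holds its last target. There are 200 camera calls.

## Working session

There is one attempt and no reset: what is moved stays moved. The work goes in short steps, Python scripts to look and compute and a tool call to move; the robot and the scene stay as the last step left them, time stands still between calls to the robot, and variables do not carry over. Pictures are saved under pics/ and viewed, about 12 in all and at most 16, crops included, and the job is handed in when it is done.

Besides the shell and the picture viewer there is one more tool, called after ">>>" by a JSON object that holds its "name" and its "arguments". carry_out: Moves the arm, as the interface text tells. Its arguments: {"type":"object","properties":{"targets":{"type":"array"},"hand":{"type":"number"},"force":{"type":"number"}},"required":["targets"]}

```bash
ls; mkdir -p pics
cat > h.py <<'E'
import numpy as np, cv2
from bench import robot
def grab(n,save=None):
    f=robot.grab_frame(n)
    f={k:(np.array(v) if k in('frame','range_z','R','t') else v) for k,v in f.items()}
    if save: cv2.imwrite('pics/'+save,f['frame'][:,:,::-1])
    return f
def cloud(f):
    z=f['range_z'];v,u=np.mgrid[:z.shape[0],:z.shape[1]]
    P=np.stack([(u-f['cx'])/f['fx']*z,(v-f['cy'])/f['fy']*z,z],-1)
    W=(P-f['t'])@f['R']; W[z==0]=np.nan
    return W
def ray(f,u,v,h):
    d=f['R'].T@np.array([(u-f['cx'])/f['fx'],(v-f['cy'])/f['fy'],1.]); o=-f['R'].T@f['t']
    return o+d*(h-o[2])/d[2]
E
python3 - <<'E'
from h import *
s=robot.read_state();print(s)
for n in('scene','side','wrist'):
    f=grab(n,n+'0.png'); print(n,f['fx'],-f['R'].T@f['t'],f['R'][2]); np.savez(f'{n}0.npz',**f)
E
```

```text
pics
{'clock': 0.0, 'joints': array([-2.38746954e-03,  3.53672060e-01,  1.63415031e+00, -8.64899604e-06,
        1.15518835e+00, -2.40109931e-03]), 'joint_velocities': array([ 0.00069928,  0.00037446, -0.00041796, -0.00067574,  0.00166758,
       -0.00178477]), 'joint_torque': array([-2.03471049e-03, -6.05236173e+01, -3.42063046e+01, -2.62302356e-04,
        9.48130677e-03,  3.61521288e-06]), 'ee_pos': array([6.24516632e-01, 6.27530881e-06, 2.30539823e-01]), 'ee_rot': array([-4.99771299e-04,  7.07100548e-01,  7.07112659e-01, -5.02963860e-04]), 'ft_force': array([ 0.60068069, -1.37057716, -0.21029046]), 'torque': array([-0.0372768 , -0.01912435,  0.06831647]), 'width': 0.08503752045155057}
scene 374.91794870185055 [ 0.87738407 -0.41307576  0.85759791] [-0.33736231  0.44305355 -0.8305963 ]
side 509.70250641532124 [ 0.22287635 -0.7774007   0.99325812] [ 0.26797602  0.63278826 -0.72647634]
wrist 338.41552369626487 [0.6243172  0.07770513 0.37373454] [-0.00134426 -0.3037265  -0.95275831]
```

View pics/scene0.png

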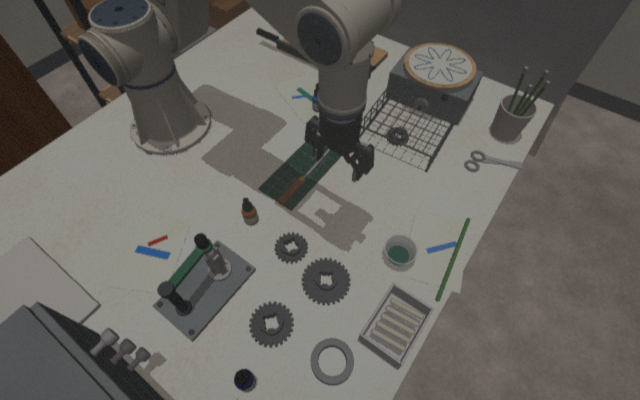

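View pics/side0.png

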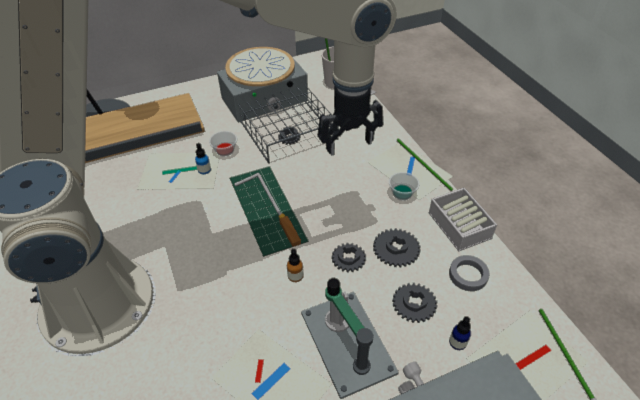

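Run:
```python
from h import *
f=dict(np.load('side0.npz'));im=f['frame'][:,:,::-1]
for n,(u0,u1,v0,v1) in {'c1':(290,490,225,375),'c2':(195,395,110,260)}.items():
    c=cv2.resize(im[v0:v1,u0:u1],None,fx=4,fy=4,interpolation=cv2.INTER_CUBIC)
    c=cv2.convertScaleAbs(c,alpha=1.5)
    cv2.imwrite(f'pics/{n}.png',c)
W=cloud(f)
for n,(u,v) in dict(a=(397,247),b=(414,302),c=(348,257),knob=(334,286),post=(364,338),ink1=(294,258),ink2=(203,150),ink3=(461,325),cup1=(403,187),cup2=(223,146),e=(289,134),handle=(290,230),table=(450,230)).items():
    p=W[v-3:v+4,u-3:u+4].reshape(-1,3);print(n,np.nanmedian(p,0).round(3),np.nanmax(p[:,2]).round(3))
# cogs: components in the height band 6..30mm
H=W[...,2]
m=((H>.005)&(H<.03)).astype(np.uint8)
n,l,st,ce=cv2.connectedComponentsWithStats(m)
for i in range(1,n):
    if st[i,4]>150:
        p=W[l==i];print(ce[i].round(),st[i,4],p.min(0).round(3),p.max(0).round(3))
```

```text
a [ 0.697 -0.137  0.003] 0.027
b [ 0.654 -0.288  0.002] 0.026
c [ 0.571 -0.126  0.02 ] 0.026
knob [ 0.463 -0.274  0.164] 0.167
post [ 0.473 -0.385  0.14 ] 0.144
ink1 [ 0.437 -0.118  0.077] 0.091
ink2 [0.343 0.33  0.072] 0.09
ink3 [ 0.683 -0.408  0.075] 0.091
cup1 [0.812 0.037 0.009] 0.012
cup2 [0.409 0.401 0.01 ] 0.044
e [0.604 0.379 0.015] 0.073
handle [0.472 0.007 0.023] 0.027
table [ 0.83  -0.159  0.029] 0.047
[143.  11.] 691 [0.125 1.334 0.005] [0.616 1.372 0.03 ]
[137. 122.] 4494 [0.026 0.482 0.005] [0.381 0.798 0.03 ]
[247. 111.] 269 [0.473 0.49  0.005] [0.602 0.645 0.03 ]
[291. 102.] 167 [0.605 0.487 0.005] [0.746 0.553 0.03 ]
[223. 141.] 200 [0.382 0.39  0.006] [0.444 0.429 0.03 ]
[425. 164.] 227 [ 0.894 -0.025  0.005] [0.932 0.221 0.016]
[278. 213.] 588 [ 0.396 -0.035  0.005] [0.497 0.254 0.027]
[403. 184.] 290 [0.775 0.005 0.005] [0.839 0.058 0.03 ]
[457. 232.] 441 [ 0.827 -0.207  0.005] [ 0.929 -0.066  0.03 ]
[396. 247.] 1225 [ 0.638 -0.194  0.005] [ 0.754 -0.076  0.027]
[349. 256.] 647 [ 0.533 -0.159  0.005] [ 0.617 -0.071  0.028]
[469. 272.] 782 [ 0.764 -0.319  0.005] [ 0.855 -0.228  0.027]
[104. 320.] 3119 [-0.123 -0.125  0.005] [0.124 0.081 0.03 ]
[415. 302.] 1127 [ 0.607 -0.338  0.005] [ 0.706 -0.236  0.027]
[347. 349.] 4529 [ 0.411 -0.421  0.005] [ 0.542 -0.208  0.03 ]
[567. 354.] 456 [ 0.855 -0.621  0.005] [ 0.904 -0.415  0.014]
```

View pics/c1.png

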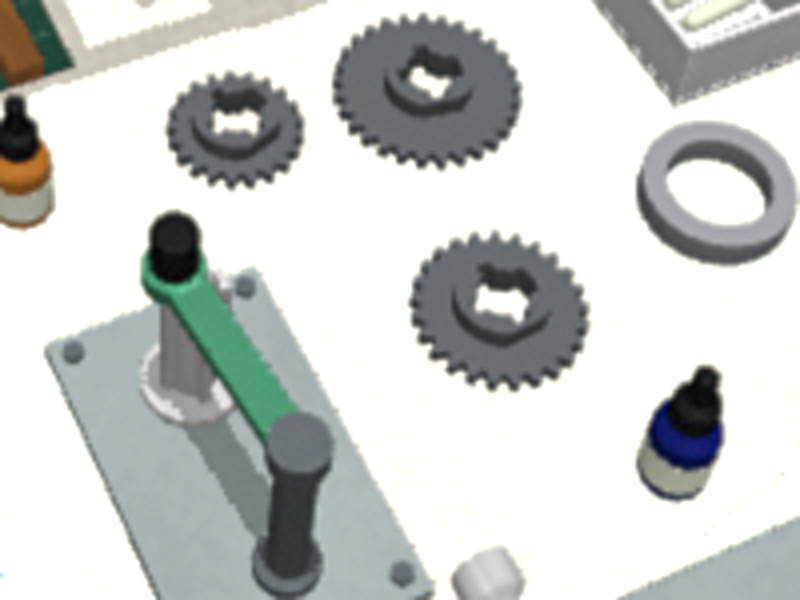

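View pics/c2.png

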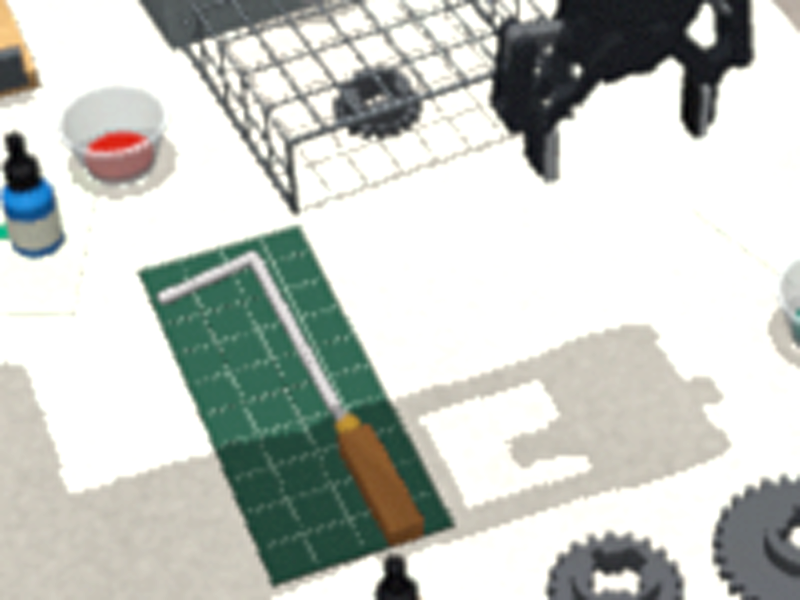

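```bash
cat >> h.py <<'E'
def circ(P,r=None):
    from scipy.optimize import least_squares
    c=P.mean(0)
    g=lambda q:np.hypot(P[:,0]-q[0],P[:,1]-q[1])-(r if r else q[2])
    s=least_squares(g,[*c,.03] if not r else c,loss='soft_l1',f_scale=.002);return s.x
E
python3 - <<'E'
from h import *
S=[cloud(dict(np.load(n+'0.npz'))) for n in('side','scene')]
for n,W in zip(('side','scene'),S):
    H=W[...,2]
    def box(x0,x1,y0,y1,z0,z1): 
        return W[(W[...,0]>x0)&(W[...,0]<x1)&(W[...,1]>y0)&(W[...,1]<y1)&(H>z0)&(H<z1)]
    k=box(.42,.51,-.32,-.23,.155,.175); p=box(.42,.53,-.45,-.35,.136,.15)
    for q in(k,p):
        print(n,len(q),'bbox mid',((q.min(0)+q.max(0))/2).round(4),(q.max(0)-q.min(0)).round(3))
    for nm,c in dict(i1=(.437,-.118),i2=(.343,.33),i3=(.683,-.408)).items():
        q=box(c[0]-.04,c[0]+.04,c[1]-.04,c[1]+.04,.03,.12); print(nm,len(q),((q.min(0)+q.max(0))/2).round(3) if len(q) else '')
    r=box(.39,.52,-.06,.27,.013,.04)
    if len(r): print('handle',r.mean(0).round(3),len(r),np.linalg.svd((r-r.mean(0))[:,:2],full_matrices=False)[2][0],r.min(0).round(3),r.max(0).round(3))
f=dict(np.load('side0.npz'))
for u,v,h in[(302,312.5,.012),(355,292.5,.012),(269,162,0),(322,147.5,0),(195+255/4,110+258/4,.007),(195+163/4,110+296/4,.007),(195+340/4,110+415/4,.007)]:
    print(ray(f,u,v,h).round(4))
E
```

```text
side 141 bbox mid [ 0.4647 -0.2659  0.1613] [0.025 0.026 0.012]
side 229 bbox mid [ 0.4767 -0.3738  0.1402] [0.031 0.044 0.008]
i1 314 [ 0.437 -0.116  0.066]
i2 246 [0.349 0.339 0.065]
i3 399 [ 0.688 -0.41   0.066]
handle [0.471 0.02  0.021] 333 [ 0.04726044 -0.9988826 ] [ 0.427 -0.035  0.013] [0.485 0.24  0.027]
scene 125 bbox mid [ 0.4668 -0.2681  0.1606] [0.027 0.024 0.011]
scene 203 bbox mid [ 0.4779 -0.3761  0.1399] [0.032 0.043 0.007]
i1 250 [ 0.441 -0.115  0.066]
i2 78 [0.331 0.321 0.065]
i3 345 [ 0.694 -0.411  0.066]
handle [0.477 0.013 0.02 ] 296 [ 0.01238141 -0.99992335] [ 0.463 -0.035  0.013] [0.488 0.131 0.027]
[ 0.4135 -0.2164  0.012 ]
[ 0.5427 -0.2168  0.012 ]
[0.5146 0.2893 0.    ]
[0.6803 0.2857 0.    ]
[0.4689 0.2443 0.007 ]
[0.3987 0.234  0.007 ]
[0.4719 0.0812 0.007 ]
```

>>> {"name": "carry_out", "arguments": {"targets": [-0.0834,-0.0495,0,0,0,0,-0.0834,-0.0495,0,0,0,0,-0.0834,-0.0495,0,0,0,0,-0.0834,-0.0495,0,0,0,0], "hand": 0.7}}

```text
clock: 0.48
ee_pos: [0.5446, -0.1344, 0.231]
ee_rot: [-0.0, 0.707, 0.707, -0.0]
ft_force: [0.7, -0.3, -0.3]
width: 0.0594
```

>>> {"name": "carry_out", "arguments": {"targets": [-0.0834,-0.0495,0,0,0,0,-0.0834,-0.0495,0,0,0,0,-0.0834,-0.0495,0,0,0,0,-0.0834,-0.0495,0,0,0,0,0,0,0,0,0,0]}}

```text
clock: 0.9
ee_pos: [0.4633, -0.2715, 0.2312]
ee_rot: [0.0, 0.708, 0.706, -0.001]
ft_force: [0.7, 0.5, 0.1]
width: 0.0597
```

>>> {"name": "carry_out", "arguments": {"targets": [0,0,0.077,0,0,0,0,0,0.077,0,0,0,0,0,0.077,0,0,0,0,0,0,0,0,0]}}

```text
clock: 1.23
ee_pos: [0.4633, -0.265, 0.1339]
ee_rot: [-0.004, 0.707, 0.707, -0.001]
ft_force: [-1.5, -0.2, -1.0]
width: 0.0599
```

>>> {"name": "carry_out", "arguments": {"targets": [0,0,0,0,0,-0.016,0,-0.035,0,0,0,-0.0194,-0.0021,-0.035,0,0,0,-0.0194,-0.0021,-0.035,0,0,0,-0.0194,-0.0021,-0.035,0,0,0,-0.0194], "hand": 0.42, "force": 20}}

```text
clock: 1.65
ee_pos: [0.4143, -0.2845, 0.1402]
ee_rot: [0.0, 0.469, 0.883, 0.0]
ft_force: [1.1, 1.1, -0.4]
width: 0.0356
```

>>> {"name": "carry_out", "arguments": {"targets": [-0.0021,-0.035,0,0,0,-0.0194,-0.0021,-0.035,0,0,0,-0.0194,-0.0021,-0.035,0,0,0,-0.0194,-0.0021,-0.035,0,0,0,-0.0194]}}

```text
clock: 1.98
ee_pos: [0.3765, -0.3259, 0.1403]
ee_rot: [0.0, 0.242, 0.97, 0.0]
ft_force: [0.3, 1.0, -0.7]
width: 0.036
```

>>> {"name": "carry_out", "arguments": {"targets": [-0.0021,-0.035,0,0,0,-0.0194,-0.0021,-0.035,0,0,0,-0.0194,-0.0021,-0.035,0,0,0,-0.0194,0,0,0,0,0,0,0,0,0,0,0,0]}}

```text
clock: 2.4
ee_pos: [0.3642, -0.3661, 0.1399]
ee_rot: [0.0, 0.067, 0.998, -0.0]
ft_force: [1.2, 0.5, 0.4]
width: 0.0356
```

>>> {"name": "carry_out", "arguments": {"targets": [0,0,0,0,0,0,0,0,0,0,0,0,0,0,-0.08,0,0,0,0,0,-0.08,0,0,0,0,0,-0.08,0,0,0], "hand": 0.8}}

```text
clock: 2.82
ee_pos: [0.3636, -0.3644, 0.2358]
ee_rot: [-0.001, 0.065, 0.998, 0.001]
ft_force: [0.7, -0.8, 0.4]
width: 0.0684
```

>>> {"name": "carry_out", "arguments": {"targets": [0,0,-0.1,0,0,0,0,0,-0.1,0,0,0,0,0,-0.1,0,0,0,0,0,0,0,0,0]}}

```text
clock: 3.15
ee_pos: [0.3663, -0.3671, 0.3632]
ee_rot: [0.004, 0.065, 0.998, -0.004]
ft_force: [0.3, -0.5, 0.1]
width: 0.0682
```

Run:
```python
from h import *
for n in('scene','side'):
    f=grab(n); np.savez(f'{n}1.npz',**f)
    im=f['frame'][:,:,::-1]
    if n=='scene': a=cv2.resize(im[20:180,340:500],None,fx=2.5,fy=2.5,interpolation=cv2.INTER_CUBIC)
    else: b=cv2.resize(im[80:180,220:340],None,fx=4,fy=4,interpolation=cv2.INTER_CUBIC); d=cv2.resize(im[260:400,280:420],None,fx=2.5,fy=2.5)
W=np.zeros((600,800,3),np.uint8); 
W[:200*2,:400]=a[:400]; W[:400,400:800]=cv2.resize(b,None,fx=400/480,fy=1)
W[400:,:200]=cv2.resize(d,(200,200))
cv2.imwrite('pics/m1.png',W)
```

```text
(no output)
```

View pics/m1.png

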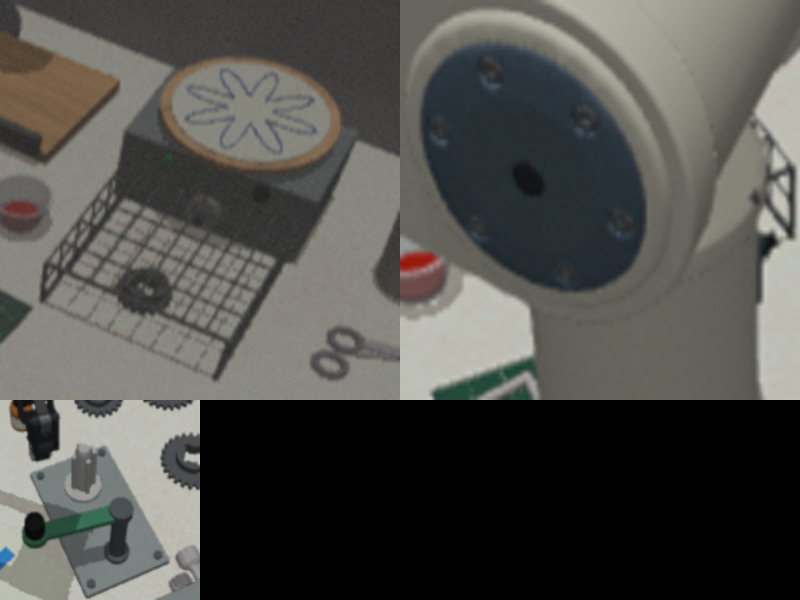

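Run:
```python
from h import *
f=dict(np.load('scene1.npz'))
for n,u,v,h in[('BL',42,300,0),('BR',218,378,0),('TL',45,265,.067),('e',145,283,.023),('elow',145,292,.0045)]:
    print(n,ray(f,340+u/2.5,20+v/2.5,h).round(4))
g=dict(np.load('side1.npz'))
for nm,F in(('scene',f),('side',g)):
    W=cloud(F);H=W[...,2]
    def box(x0,x1,y0,y1,z0,z1):
        return W[(W[...,0]>x0)&(W[...,0]<x1)&(W[...,1]>y0)&(W[...,1]<y1)&(H>z0)&(H<z1)]
    for q in (box(.42,.53,-.33,-.22,.112,.125),box(.42,.53,-.33,-.22,.1,.11),box(.42,.53,-.33,-.22,.0165,.024),box(.45,.53,-.43,-.35,.138,.15),box(.33,.4,-.43,-.32,.155,.175)):
        print(nm,len(q),((q.min(0)+q.max(0))/2).round(4),(q.max(0)-q.min(0)).round(3)) if len(q) else print(nm,0)
    q=box(.55,.66,.3,.44,.008,.03);print('e',len(q),np.median(q,0).round(3),q.min(0).round(3),q.max(0).round(3)) if len(q) else 0
```

```text
BL [0.5139 0.2881 0.    ]
BR [0.7423 0.3053 0.    ]
TL [0.5157 0.2811 0.067 ]
e [0.6092 0.3649 0.023 ]
elow [0.6105 0.369  0.0045]
scene 61 [ 0.4793 -0.2673  0.1161] [0.018 0.019 0.007]
scene 80 [ 0.4794 -0.2673  0.1051] [0.036 0.036 0.01 ]
scene 195 [ 0.4663 -0.259   0.0201] [0.083 0.071 0.007]
scene 176 [ 0.4786 -0.3818  0.1406] [0.032 0.031 0.005]
scene 135 [ 0.3651 -0.3656  0.1605] [0.026 0.024 0.011]
e 169 [0.61  0.359 0.021] [0.579 0.331 0.008] [0.636 0.394 0.027]
side 75 [ 0.4756 -0.2673  0.116 ] [0.02  0.021 0.008]
side 90 [ 0.4775 -0.2652  0.1049] [0.036 0.037 0.01 ]
side 244 [ 0.474  -0.2644  0.0202] [0.102 0.083 0.007]
side 201 [ 0.4764 -0.3805  0.1413] [0.032 0.031 0.006]
side 181 [ 0.3625 -0.3633  0.1616] [0.024 0.026 0.012]
```

>>> {"name": "carry_out", "arguments": {"targets": [-0.0143,0.0967,0,0,0,0,-0.0143,0.0967,0,0,0,0,-0.0143,0.0967,0,0,0,0,-0.0143,0.0967,0,0,0,0,-0.0143,0.0967,0,0,0,0], "hand": 0.6}}

```text
clock: 3.67
ee_pos: [0.4163, -0.1752, 0.3532]
ee_rot: [-0.001, 0.065, 0.998, 0.001]
ft_force: [0.7, -0.2, 0.5]
width: 0.0507
```

>>> {"name": "carry_out", "arguments": {"targets": [-0.0143,0.0967,0,0,0,0,-0.0143,0.0967,0,0,0,0,-0.0143,0.0967,0,0,0,0,-0.0143,0.0967,0,0,0,0,-0.0143,0.0967,0,0,0,0]}}

```text
clock: 4.08
ee_pos: [0.4695, 0.0129, 0.3532]
ee_rot: [-0.001, 0.065, 0.998, -0.0]
ft_force: [1.0, -0.9, 0.0]
width: 0.051
```

>>> {"name": "carry_out", "arguments": {"targets": [0,0,0.034,0,0,0.0191,0,0,0.034,0,0,0.0191,0,0,0.034,0,0,0.0191,0,0,0.034,0,0,0.0191,0,0,0.034,0,0,0.0191]}}

```text
clock: 4.5
ee_pos: [0.4691, 0.0112, 0.2845]
ee_rot: [-0.001, 0.36, 0.933, -0.001]
ft_force: [0.3, 0.3, -0.8]
width: 0.0508
```

>>> {"name": "carry_out", "arguments": {"targets": [0,0,0.034,0,0,0.0191,0,0,0.034,0,0,0.0191,0,0,0.034,0,0,0.0191,0,0,0.034,0,0,0.0191,0,0,0.034,0,0,0.0191]}}

```text
clock: 4.92
ee_pos: [0.4688, 0.0109, 0.2166]
ee_rot: [-0.001, 0.62, 0.785, -0.001]
ft_force: [-0.2, -0.2, -0.5]
width: 0.0513
```

>>> {"name": "carry_out", "arguments": {"targets": [0,0,0.034,0,0,0.0191,0,0,0.034,0,0,0.0191,0,0,0,0,0,0,0,0,0,0,0,0]}}

```text
clock: 5.25
ee_pos: [0.4688, 0.0108, 0.1902]
ee_rot: [-0.001, 0.705, 0.709, -0.001]
ft_force: [0.7, -0.0, -0.0]
width: 0.0512
```

Run:
```python
from h import *
s=robot.read_state();print(s['ee_pos'],s['ee_rot'])
f=grab('wrist','w1.png');np.savez('w1.npz',**f)
W=cloud(f);H=W[...,2]
q=W[(H>.016)&(H<.03)&(abs(W[...,0]-.475)<.06)&(abs(W[...,1])<.08)]
print(len(q),q.min(0).round(4),q.max(0).round(4),q.mean(0).round(4))
for i in range(6):
    r=q[abs(q[:,1]-(-.03+.015*i))<.006]
    if len(r): print((-.03+.015*i),((r[:,0].min()+r[:,0].max())/2).round(4),r[:,0].ptp().round(3) if hasattr(r,'ptp') else np.ptp(r[:,0]).round(3))
```

```text
[0.46884978 0.0107962  0.19023813] [-0.00135175  0.70547876  0.70872843 -0.00138166]
2514 [ 0.46   -0.0329  0.016 ] [0.4845 0.0752 0.0262] [0.4721 0.019  0.0229]
-0.03 0.4732 0.023
-0.015 0.4726 0.024
0.0 0.4724 0.023
0.015 0.4723 0.023
0.03 0.4717 0.023
0.045 0.4715 0.023
```

View pics/w1.png

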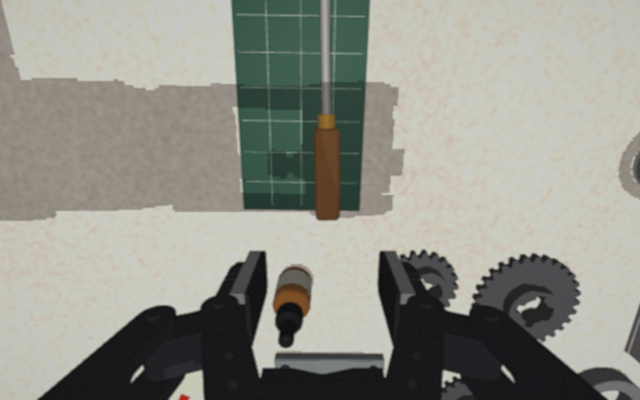

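>>> {"name": "carry_out", "arguments": {"targets": [0.003,0.0085,0.093,0,0,-0.002,0,0,0.093,0,0,0,0,0,0.093,0,0,0,0,0,0.093,0,0,0,0,0,0.09,0,0,0]}}

```text
clock: 5.72
ee_pos: [0.4745, 0.0119, 0.0061]
ee_rot: [0.001, 0.701, 0.713, 0.001]
ft_force: [0.3, -1.0, 0.7]
width: 0.0513
```

>>> {"name": "carry_out", "arguments": {"targets": [0,0,0,0,0,0,0,0,0,0,0,0,0,0,0,0,0,0,0,0,0,0,0,0,0,0,0,0,0,0], "hand": 0, "force": 80}}

```text
clock: 6.13
ee_pos: [0.4747, 0.0118, 0.0082]
ee_rot: [0.001, 0.702, 0.712, 0.001]
ft_force: [0.9, 0.1, -1.0]
width: 0.0221
```

>>> {"name": "carry_out", "arguments": {"targets": [0,0,-0.05,0,0,0,0,0,-0.05,0,0,0,0,0,0,0,0,0,0,0,0,0,0,0]}}

```text
clock: 6.47
ee_pos: [0.4751, 0.0118, 0.0485]
ee_rot: [0.001, 0.702, 0.712, 0.001]
ft_force: [0.6, -0.5, -2.5]
width: 0.0218
```

>>> {"name": "carry_out", "arguments": {"targets": [0,0.0906,0.0025,0,0,0,0,0.0906,0.0025,0,0,0,0,0.0906,0.0025,0,0,0,0,0.0906,0.0025,0,0,0,0,0.0906,0.0025,0,0,0]}}

```text
clock: 6.88
ee_pos: [0.6561, 0.0143, 0.0411]
ee_rot: [-0.0, 0.702, 0.712, -0.0]
ft_force: [0.1, 1.1, -1.3]
width: 0.0221
```

>>> {"name": "carry_out", "arguments": {"targets": [0,0,0,0,0,0,0,0,0,0,0,0]}}

```text
clock: 7.05
ee_pos: [0.656, 0.0143, 0.0407]
ee_rot: [-0.0, 0.702, 0.712, -0.0]
ft_force: [-0.4, 0.1, -2.0]
width: 0.0221
```

Run:
```python
from h import *
s=robot.read_state();print(s['ee_pos'])
for n in('scene','side'):
    f=grab(n);np.savez(n+'2.npz',**f);W=cloud(f);H=W[...,2]
    for y in np.arange(.10,.29,.02):
        m=(abs(W[...,1]-y)<.01)&(W[...,0]>.56)&(W[...,0]<.68)&(H>.025)&(H<.09)
        q=W[m]
        if len(q)>3: print(n,round(y,2),len(q),np.median(q,0).round(4),q[:,0].min().round(3),q[:,0].max().round(3))
a=dict(np.load('scene2.npz'))['frame'][60:220,300:460,::-1];b=dict(np.load('side2.npz'))['frame'][80:240,220:380,::-1]
cv2.imwrite('pics/m2.png',cv2.resize(np.hstack([a,b]),None,fx=2.5,fy=2.5,interpolation=cv2.INTER_CUBIC))
```

```text
[0.65597346 0.01427985 0.04073926]
scene 0.12 18 [0.6574 0.122  0.0435] 0.653 0.66
scene 0.14 18 [0.6565 0.1416 0.0436] 0.652 0.659
scene 0.16 18 [0.6559 0.1603 0.0434] 0.651 0.659
scene 0.18 17 [0.655  0.1791 0.0439] 0.652 0.659
scene 0.2 20 [0.6558 0.1996 0.0435] 0.65 0.659
scene 0.22 17 [0.6548 0.2202 0.0429] 0.65 0.658
scene 0.24 60 [0.6366 0.2406 0.0425] 0.608 0.657
scene 0.28 23 [0.608  0.2883 0.0685] 0.589 0.64
side 0.12 13 [0.6512 0.123  0.0436] 0.648 0.654
side 0.14 14 [0.651  0.137  0.0429] 0.648 0.654
side 0.16 19 [0.6501 0.1593 0.0426] 0.645 0.655
side 0.18 16 [0.6496 0.1818 0.0434] 0.647 0.653
side 0.2 12 [0.6492 0.1993 0.0451] 0.647 0.654
side 0.22 18 [0.6486 0.2186 0.0433] 0.577 0.654
side 0.24 74 [0.6177 0.2402 0.043 ] 0.576 0.653
side 0.28 16 [0.5846 0.288  0.0689] 0.562 0.611
```

View pics/m2.png

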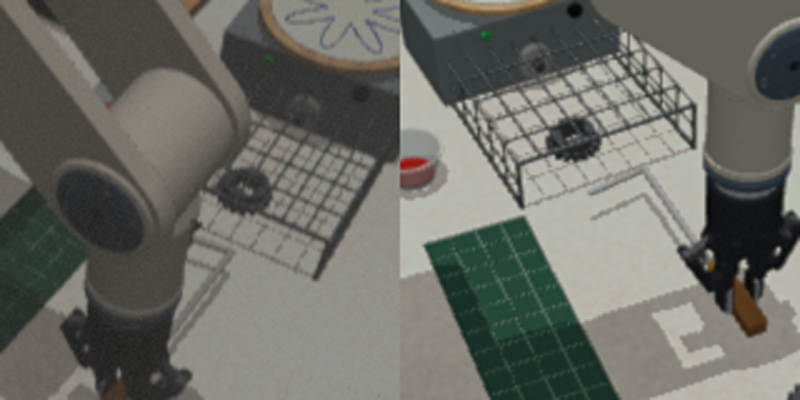

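>>> {"name": "carry_out", "arguments": {"targets": [0.0945,0,0,0,0,0,0.0945,0,0,0,0,0,0.0945,0,0,0,0,0,0.0945,0,0,0,0,0,0.0945,0,0,0,0,0]}}

```text
clock: 7.57
ee_pos: [0.6504, 0.2043, 0.0417]
ee_rot: [-0.0, 0.702, 0.712, -0.001]
ft_force: [1.1, 1.0, -1.5]
width: 0.0217
```

>>> {"name": "carry_out", "arguments": {"targets": [0,0,0,0,0,0,0,0,0,0,0,0]}}

```text
clock: 7.73
ee_pos: [0.6505, 0.205, 0.0416]
ee_rot: [-0.0, 0.701, 0.713, -0.001]
ft_force: [-0.5, -0.4, -1.8]
width: 0.0219
```

Run:
```python
from h import *
s=robot.read_state();print(s['ee_pos'],s['ft_force'])
for n in('scene','side'):
    f=grab(n);np.savez(n+'3.npz',**f);W=cloud(f);H=W[...,2]
    m=(abs(W[...,0]-.62)<.06)&(W[...,1]>.32)&(W[...,1]<.48)
    for lo,hi in((.006,.03),(.034,.05)):
        q=W[m&(H>lo)&(H<hi)];print(n,len(q),np.percentile(q,[2,50,98],axis=0).round(3).tolist())
a=dict(np.load('scene3.npz'))['frame'][60:220,340:500,::-1];b=dict(np.load('side3.npz'))['frame'][80:240,220:380,::-1]
cv2.imwrite('pics/m3.png',cv2.resize(np.hstack([a,b]),None,fx=2.5,fy=2.5,interpolation=cv2.INTER_CUBIC))
```

```text
[0.65054377 0.20497936 0.04160982] [-0.49856863 -0.42730069 -1.76391213]Traceback (most recent call last):
  File "<stdin>", line 7, in <module>
    return _quantile_unchecked(
        a, q, axis, out, overwrite_input, method, keepdims, weights)
    return _ureduce(a,
                    func=_quantile_ureduce_func,
    ...<5 lines>...
                    overwrite_input=overwrite_input,
                    method=method)
    r = func(a, **kwargs)
    result = _quantile(arr,
                       quantiles=q,
    ...<2 lines>...
                       out=out,
                       weights=wgt)
    slices_having_nans = np.isnan(arr[-1, ...])
                                  ~~~^^^^^^^^^
IndexError: index -1 is out of bounds for axis 0 with size 0
```

Run:
```python
from h import *
f=grab('side');np.savez('side3.npz',**f);W=cloud(f);H=W[...,2]
m=(abs(W[...,0]-.62)<.06)&(W[...,1]>.32)&(W[...,1]<.48)
for lo,hi in((.006,.03),(.034,.05)):
    q=W[m&(H>lo)&(H<hi)];print(len(q),np.percentile(q,[2,50,98],axis=0).round(3).tolist() if len(q) else'')
a=dict(np.load('scene3.npz'))['frame'][60:220,340:500,::-1];b=f['frame'][80:240,220:380,::-1]
cv2.imwrite('pics/m3.png',cv2.resize(np.hstack([a,b]),None,fx=2.5,fy=2.5,interpolation=cv2.INTER_CUBIC))
```

```text
191 [[0.578, 0.338, 0.006], [0.608, 0.362, 0.016], [0.636, 0.396, 0.026]]
113 [[0.575, 0.333, 0.037], [0.643, 0.424, 0.044], [0.651, 0.439, 0.048]]
```

View pics/m3.png

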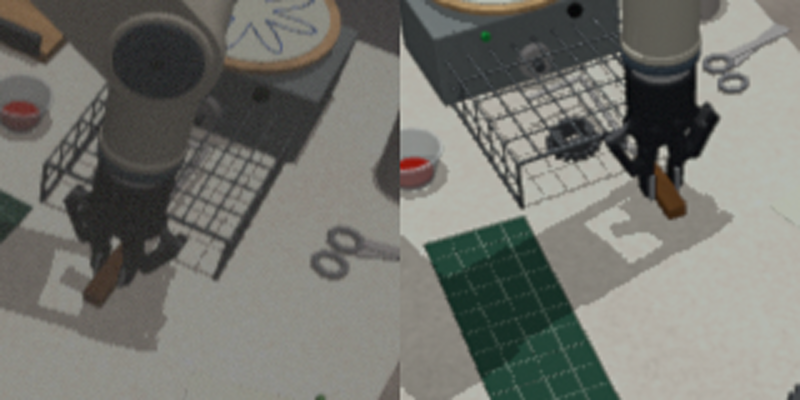

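>>> {"name": "carry_out", "arguments": {"targets": [0,0,0.03,0,0,0,0,0,0.03,0,0,0,0,0,0.027,0,0,0,0,0,0,0,0,0]}}

```text
clock: 8.17
ee_pos: [0.6518, 0.202, 0.0045]
ee_rot: [-0.0, 0.703, 0.712, -0.001]
ft_force: [-0.5, -0.1, -1.7]
width: 0.0219
```

>>> {"name": "carry_out", "arguments": {"targets": [-0.05,0,0,0,0,0,-0.05,0,0,0,0,0,-0.05,0,0,0,0,0,-0.05,0,0,0,0,0,-0.05,0,0,0,0,0]}}

```text
clock: 8.58
ee_pos: [0.653, 0.1018, 0.0058]
ee_rot: [-0.001, 0.702, 0.712, -0.001]
ft_force: [0.7, 0.9, -2.2]
width: 0.0219
```

>>> {"name": "carry_out", "arguments": {"targets": [-0.05,0,0,0,0,0,-0.05,0,0,0,0,0,-0.05,0,0,0,0,0,-0.05,0,0,0,0,0,0,0,0,0,0,0]}}

```text
clock: 9.0
ee_pos: [0.6541, 0.0195, 0.0059]
ee_rot: [-0.0, 0.703, 0.711, -0.001]
ft_force: [0.2, -0.1, -2.3]
width: 0.0215
```

Run:
```python
from h import *
s=robot.read_state();print(s['ee_pos'],s['ft_force'])
for n in('side','scene'):
    f=grab(n);W=cloud(f);H=W[...,2]
    q=W[(W[...,0]>.55)&(W[...,0]<.69)&(W[...,1]>.09)&(W[...,1]<.27)&(H>.012)&(H<.03)];print(n,len(q),np.percentile(q,[2,50,98],axis=0).round(3).tolist() if len(q) else'')
    cv2.imwrite(f'pics/m4{n}.png',f['frame'][60:310,200:520,::-1])
a,b=[cv2.imread(f'pics/m4{n}.png') for n in('side','scene')]
cv2.imwrite('pics/m4.png',cv2.resize(np.vstack([a[:200],b[:200]]),None,fx=1.5,fy=1.5))
```

```text
[0.65412626 0.01945362 0.00590102] [ 0.16285955 -0.12914295 -2.34940436]
side 211 [[0.585, 0.175, 0.012], [0.609, 0.2, 0.021], [0.649, 0.23, 0.027]]
scene 68 [[0.617, 0.188, 0.012], [0.631, 0.208, 0.021], [0.652, 0.231, 0.025]]
```

View pics/m4.png

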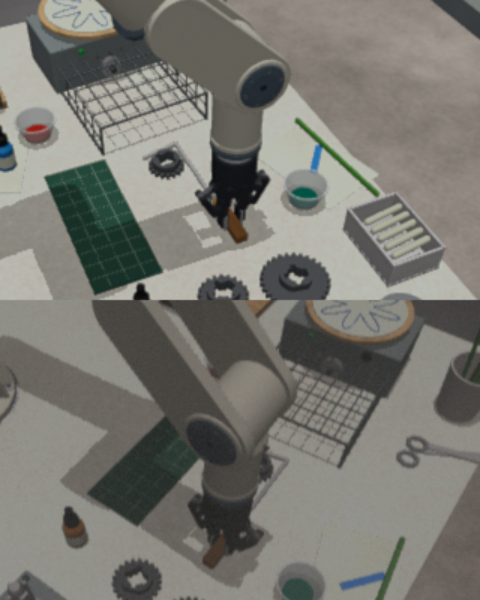

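>>> {"name": "carry_out", "arguments": {"targets": [-0.05,0,0,0,0,0,-0.05,0,0,0,0,0,0,0,0,0,0,0,0.02,0.01,0,0,0,0,0,0,0,0,0,0]}}

```text
clock: 9.52
ee_pos: [0.66, -0.0066, 0.0069]
ee_rot: [-0.0, 0.702, 0.712, 0.0]
ft_force: [0.9, 0.0, -1.2]
width: 0.0222
```

>>> {"name": "carry_out", "arguments": {"targets": [0,0,-0.0563,0,0,0,0,0,-0.0563,0,0,0,0,0,0,0,0,0]}}

```text
clock: 9.77
ee_pos: [0.6621, -0.007, 0.056]
ee_rot: [0.002, 0.702, 0.712, 0.002]
ft_force: [1.8, 0.0, -0.5]
width: 0.022
```

>>> {"name": "carry_out", "arguments": {"targets": [0.0136,-0.0928,0,0,0,0,0.0136,-0.0928,0,0,0,0,0.0136,-0.0928,0,0,0,0,0.0136,-0.0928,0,0,0,0,0.0136,-0.0928,0,0,0,0]}}

```text
clock: 10.18
ee_pos: [0.4714, 0.0171, 0.0517]
ee_rot: [-0.0, 0.702, 0.712, 0.0]
ft_force: [0.1, 0.4, -1.9]
width: 0.0223
```

>>> {"name": "carry_out", "arguments": {"targets": [0,0,0,0,0,0,0,0,0,0,0,0]}}

```text
clock: 10.35
ee_pos: [0.4711, 0.017, 0.0518]
ee_rot: [-0.001, 0.702, 0.713, -0.001]
ft_force: [1.0, 0.4, -1.7]
width: 0.0221
```

>>> {"name": "carry_out", "arguments": {"targets": [-0.013,0.008,0.05,0,0,0,0,0,0.04,0,0,0,0,0,0.017,0,0,0,0,0,0,0,0,0]}}

```text
clock: 10.68
ee_pos: [0.4767, 0.0112, 0.0079]
ee_rot: [-0.001, 0.702, 0.712, -0.001]
ft_force: [0.3, -0.9, -1.5]
width: 0.022
```

>>> {"name": "carry_out", "arguments": {"targets": [0,0,0,0,0,0,0,0,0,0,0,0,0,0,0,0,0,0], "hand": 0.6}}

```text
clock: 10.93
ee_pos: [0.4776, 0.0109, 0.0101]
ee_rot: [0.001, 0.702, 0.712, 0.001]
ft_force: [0.0, -0.1, -0.1]
width: 0.051
```

>>> {"name": "carry_out", "arguments": {"targets": [0,0,-0.09,0,0,0,0,0,-0.09,0,0,0,0,0,-0.09,0,0,0,0,0,-0.09,0,0,0,0,0,-0.09,0,0,0]}}

```text
clock: 11.35
ee_pos: [0.4766, 0.0108, 0.192]
ee_rot: [0.0, 0.702, 0.712, 0.001]
ft_force: [1.1, 0.5, -1.2]
width: 0.0515
```

>>> {"name": "carry_out", "arguments": {"targets": [0.02,0.1,-0.05,0,0,0,0.02,0.1,0,0,0,0,0.02,0.1,0,0,0,0,0,0,0,0,0,0], "hand": 1}}

```text
clock: 11.68
ee_pos: [0.6, 0.0371, 0.2095]
ee_rot: [0.002, 0.702, 0.712, 0.003]
ft_force: [-1.1, -0.1, 0.6]
width: 0.0854
```

Run:
```python
from h import *
s=robot.read_state();print(s['ee_pos'],s['ee_rot'])
for n in('side','scene','wrist'):
    f=grab(n,n+'5.png');np.savez(n+'5.npz',**f);W=cloud(f);H=W[...,2]
    for nm,c in dict(e=(.61,.163),a=(.696,-.135),b=(.6565,-.287),c=(.575,-.115)).items():
        q=W[(np.hypot(W[...,0]-c[0],W[...,1]-c[1])<.07)&(H>.0165)&(H<.03)]
        if len(q)>30: print(n,nm,len(q),circ(q[:,:2]).round(4),((q.min(0)+q.max(0))/2).round(4))
    q=W[(abs(W[...,0]-.472)<.03)&(W[...,1]>-.06)&(W[...,1]<.09)&(H>.0165)&(H<.03)];print('handle',len(q),q.min(0).round(3) if len(q) else'',q.max(0).round(3) if len(q) else'')
```

```text
[0.59999136 0.03714049 0.20948707] [0.00242446 0.70205536 0.71211181 0.0030286 ]
side e 171 [0.6108 0.1669 0.0224] [0.6116 0.1673 0.0225]
side a 229 [ 0.6956 -0.1354  0.0224] [ 0.6965 -0.1341  0.0217]
side b 283 [ 0.6558 -0.2888  0.0221] [ 0.6561 -0.2888  0.0222]
side c 238 [ 0.5752 -0.1162  0.0222] [ 0.5754 -0.1155  0.0217]
handle 289 [ 0.464 -0.036  0.017] [0.489 0.069 0.027]
scene e 173 [0.6138 0.1646 0.0221] [0.6136 0.165  0.0219]
scene a 256 [ 0.6985 -0.1373  0.022 ] [ 0.6974 -0.1374  0.0221]
scene b 298 [ 0.6589 -0.2903  0.022 ] [ 0.6585 -0.2903  0.0215]
scene c 224 [ 0.5782 -0.1174  0.0221] [ 0.5769 -0.1174  0.0207]
handle 255 [ 0.467 -0.037  0.017] [0.492 0.065 0.026]
wrist e 1817 [0.611  0.1666 0.0216] [0.611  0.1648 0.0213]
wrist a 991 [ 0.6948 -0.1334  0.0217] [ 0.695  -0.1351  0.0211]
wrist c 1143 [ 0.5759 -0.1135  0.0221] [ 0.5757 -0.1148  0.0212]
handle 2226 [ 0.465 -0.033  0.017] [0.49  0.073 0.026]
```

View pics/wrist5.png

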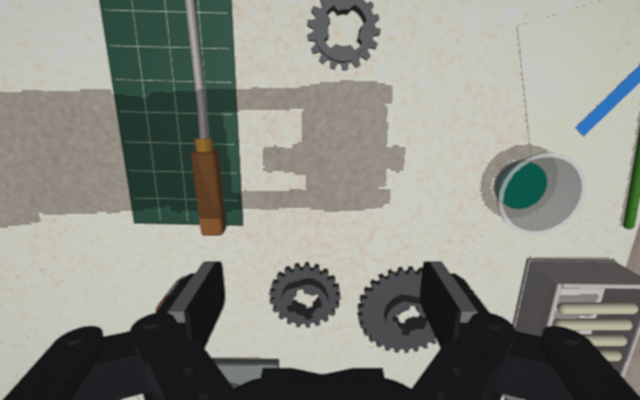

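>>> {"name": "carry_out", "arguments": {"targets": [-0.0872,0.0462,0.02,0,0,0,-0.0872,0.0462,0.02,0,0,0,-0.0872,0.0462,0.02,0,0,0,-0.0872,0.0462,0.02,0,0,0,-0.0872,0.0462,0.02,0,0,0]}}

```text
clock: 12.25
ee_pos: [0.687, -0.1391, 0.1679]
ee_rot: [-0.0, 0.702, 0.712, -0.0]
ft_force: [0.5, 0.5, 0.1]
width: 0.085
```

>>> {"name": "carry_out", "arguments": {"targets": [0,0,0.05,0,0,0,0,0,0.05,0,0,0,0,0,0,0,0,0]}}

```text
clock: 12.5
ee_pos: [0.684, -0.1378, 0.1238]
ee_rot: [-0.003, 0.703, 0.711, -0.002]
ft_force: [-1.6, -0.3, -0.4]
width: 0.0853
```

```bash
cat >> h.py <<'E'
def cogfit(W,c0,zt=.023):
    "refine centre and yaw of a cog from boss-top points (top height zt); master slot -> +x"
    H=W[...,2];D=np.hypot(W[...,0]-c0[0],W[...,1]-c0[1])
    ring=W[(D<.032)&(H>zt-.005)&(H<zt+.006)]
    P=W[(D<.032)&np.isfinite(H)]; sol=np.abs(P[:,2]-zt)<.006
    from scipy.optimize import minimize
    def solid(x,y):
        r=np.hypot(x,y)
        s=(r<.027)&(np.abs(y)<.024)&(r>.0145)
        s&=~((x>0)&(x<.02)&(np.abs(y)<.0085))
        s&=~((x<0)&(x>-.02)&(np.abs(y)<.0045))
        s&=~((np.abs(x)<.0045)&(np.abs(y)<.02))
        return s
    def cost(q):
        x=P[:,0]-q[0];y=P[:,1]-q[1];c,s=np.cos(q[2]),np.sin(q[2])
        return np.mean(solid(c*x+s*y,-s*x+c*y)!=sol)
    best=None
    c1=circ(ring[:,:2])[:2]
    G=[(cost([c1[0],c1[1],t]),t) for t in np.arange(-np.pi,np.pi,.05)]
    G.sort()
    for _,t in G[:6]:
        r=minimize(cost,[*c1,t],method='Nelder-Mead',options=dict(initial_simplex=[[*c1,t],[c1[0]+.003,c1[1],t],[c1[0],c1[1]+.003,t],[*c1,t+.06]]))
        if best is None or r.fun<best.fun: best=r
    # second-best orientation at least 60 deg away, for trust
    alt=min(cost([*best.x[:2],best.x[2]+k*np.pi/2]) for k in(1,2,3))
    return len(P),best.x[:2].round(4),np.degrees(best.x[2]).round(1)%360,round(best.fun,3),round(alt,3)
def tyaw(s):
    w,x,y,z=s['ee_rot'];return np.degrees(np.arctan2(2*(x*y+w*z),1-2*(y*y+z*z)))
E
python3 - <<'E'
from h import *
s=robot.read_state();print(s['ee_pos'],tyaw(s))
C=dict(e=(.611,.1666),a=(.695,-.135),b=(.656,-.289),c=(.576,-.1145))
f=grab('wrist','w6.png');np.savez('w6.npz',**f)
print('a now',cogfit(cloud(f),C['a']))
for n in('wrist5','side5'):
    W=cloud(dict(np.load(n+'.npz')))
    for k in C:
        try: print(n,k,cogfit(W,C[k]))
        except Exception as ex: print(n,k,ex)
E
```

```text
[ 0.68399957 -0.13778358  0.12381095] 90.70001477755426
a now (14240, array([ 0.693 , -0.1364]), np.float64(134.9), np.float64(0.218), np.float64(0.247))
wrist5 e (3958, array([0.6109, 0.1676]), np.float64(42.2), np.float64(0.044), np.float64(0.082))
wrist5 a (1883, array([ 0.6966, -0.1359]), np.float64(349.2), np.float64(0.187), np.float64(0.221))
wrist5 b Initial guess is outside of provided bounds
wrist5 c (2199, array([ 0.5755, -0.116 ]), np.float64(196.8), np.float64(0.163), np.float64(0.151))
side5 e (370, array([0.6133, 0.1717]), np.float64(49.1), np.float64(0.195), np.float64(0.211))
side5 a (471, array([ 0.6981, -0.132 ]), np.float64(347.6), np.float64(0.189), np.float64(0.227))
side5 b (586, array([ 0.6581, -0.2861]), np.float64(1.9), np.float64(0.164), np.float64(0.191))
side5 c (471, array([ 0.5771, -0.1126]), np.float64(17.3), np.float64(0.214), np.float64(0.227))h.py:18: RuntimeWarning: Mean of empty slice.
  c=P.mean(0)
  ret = um.true_divide(
```

View pics/w6.png

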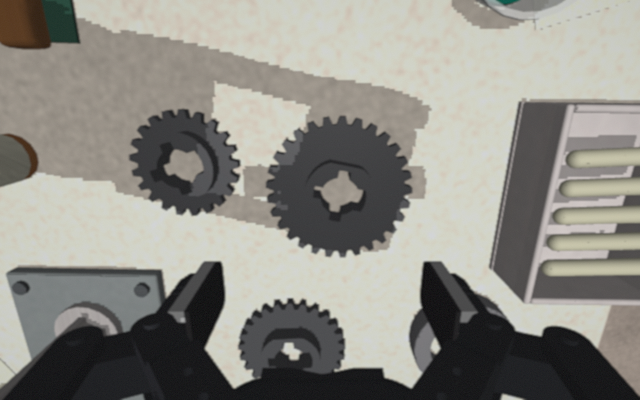

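```bash
python3 - <<'E'
s=open('h.py').read()
s=s.replace("def cogfit(W,c0,zt=.023):","def cogfit(f,c0,zt=.023):").replace('    H=W[...,2];D=np','''    W=cloud(f);H=W[...,2].copy();v,u=np.mgrid[:400,:640];o=-f['R'].T@f['t']
    d=np.stack([(u-f['cx'])/f['fx'],(v-f['cy'])/f['fy'],u*0+1.],-1)@f['R']
    W=o+d*((zt-o[2])/d[...,2])[...,None];W[...,2]=H
    D=np''')
open('h.py','w').write(s)
E
python3 - <<'E'
from h import *
C=dict(e=(.611,.1666),a=(.695,-.135),b=(.656,-.289),c=(.576,-.1145))
for n in('w6','wrist5','side5','scene5'):
    f=dict(np.load(n+'.npz'))
    for k in C:
        try: print(n,k,cogfit(f,C[k]))
        except Exception as ex: pass
im=cv2.imread('pics/w6.png')[100:260,125:425]
cv2.imwrite('pics/w6c.png',cv2.convertScaleAbs(cv2.resize(im,None,fx=2.6,fy=2.6,interpolation=cv2.INTER_CUBIC),alpha=2.2))
E
```

```text
w6 a (5405, array([ 0.6958, -0.1346]), np.float64(349.3), np.float64(0.055), np.float64(0.074))
w6 b (3264, array([ 0.6567, -0.284 ]), np.float64(5.2), np.float64(0.196), np.float64(0.205))
w6 c (5796, array([ 0.5754, -0.1153]), np.float64(18.0), np.float64(0.085), np.float64(0.111))
wrist5 e (4152, array([0.6108, 0.1671]), np.float64(41.1), np.float64(0.034), np.float64(0.06))
wrist5 a (2060, array([ 0.6941, -0.1334]), np.float64(90.0), np.float64(0.191), np.float64(0.199))
wrist5 c (2161, array([ 0.5756, -0.1143]), np.float64(21.6), np.float64(0.126), np.float64(0.137))
side5 e (291, array([0.6113, 0.1678]), np.float64(44.4), np.float64(0.141), np.float64(0.151))
side5 a (426, array([ 0.6956, -0.1348]), np.float64(350.2), np.float64(0.129), np.float64(0.15))
side5 b (562, array([ 0.6552, -0.2896]), np.float64(2.0), np.float64(0.098), np.float64(0.114))
side5 c (449, array([ 0.5741, -0.1173]), np.float64(14.7), np.float64(0.131), np.float64(0.145))
scene5 e (335, array([0.6136, 0.1651]), np.float64(41.3), np.float64(0.11), np.float64(0.119))
scene5 a (554, array([ 0.6984, -0.1374]), np.float64(346.5), np.float64(0.049), np.float64(0.07))
scene5 b (670, array([ 0.6585, -0.2903]), np.float64(3.7), np.float64(0.042), np.float64(0.066))
scene5 c (473, array([ 0.578 , -0.1179]), np.float64(15.3), np.float64(0.063), np.float64(0.087))h.py:18: RuntimeWarning: Mean of empty slice.
  c=P.mean(0)
  ret = um.true_divide(
```

View pics/w6c.png

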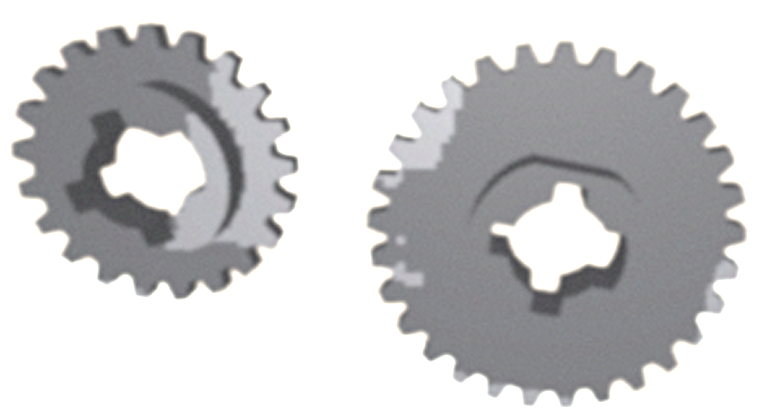

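>>> {"name": "carry_out", "arguments": {"targets": [0.0075,0.029,0,0,0,-0.0198,0,0,0,0,0,-0.0198,0,0,0,0,0,-0.0198,0,0,0,0,0,-0.0198,0,0,0,0,0,-0.0198], "hand": 0.73}}

```text
clock: 12.97
ee_pos: [0.6994, -0.1336, 0.1299]
ee_rot: [0.001, 0.448, 0.894, 0.0]
ft_force: [-0.2, 0.8, -0.5]
width: 0.0623
```

>>> {"name": "carry_out", "arguments": {"targets": [0,0,0,0,0,-0.0198,0,0,0,0,0,-0.0198,0,0,0,0,0,-0.0198,0,0,0,0,0,-0.0198,0,0,0,0,0,-0.0198]}}

```text
clock: 13.38
ee_pos: [0.6993, -0.1337, 0.13]
ee_rot: [0.001, 0.152, 0.988, -0.0]
ft_force: [-0.1, -0.7, -0.2]
width: 0.0621
```

>>> {"name": "carry_out", "arguments": {"targets": [0,0,0,0,0,-0.0198,0,0,0,0,0,0,0,0,0,0,0,0]}}

```text
clock: 13.63
ee_pos: [0.6995, -0.1338, 0.1294]
ee_rot: [0.001, 0.096, 0.995, -0.0]
ft_force: [-1.3, 0.7, 0.6]
width: 0.0624
```

```bash
cat >> h.py <<'E'
def rel(c,s):
    "world point in tool axes (tool x, tool y) relative to TCP, mm"
    a=np.radians(tyaw(s));d=np.array(c[:2])-s['ee_pos'][:2]
    return np.round(1000*np.array([d@[np.cos(a),np.sin(a)],d@[np.sin(a),-np.cos(a)]]),1)
def look(n,c,save=None,zt=.023):
    s=robot.read_state();f=grab(n,save);r=cogfit(f,c,zt)
    print('tcp',s['ee_pos'].round(4),'tool x yaw',tyaw(s).round(1),'cog',r,'rel(tool) mm',rel(r[1],s));return f
E
python3 - <<'E'
from h import *
look('wrist',(.6957,-.1346))
E
```

```text
tcp [ 0.6995 -0.1338  0.1294] tool x yaw 169.0 cog (5193, array([ 0.6951, -0.1345]), np.float64(349.5), np.float64(0.047), np.float64(0.07)) rel(tool) mm [ 4.2 -1.5]
```

>>> {"name": "carry_out", "arguments": {"targets": [0.0105,-0.0038,0.08,0,0,0,0,0,0.08,0,0,0,0,0,0.08,0,0,0,0,0,0.04,0,0,0,0,0,0.0222,0,0,0]}}

```text
clock: 14.1
ee_pos: [0.6933, -0.1345, 0.0045]
ee_rot: [-0.002, 0.095, 0.995, 0.0]
ft_force: [-1.2, -0.3, -0.0]
width: 0.0621
```

>>> {"name": "carry_out", "arguments": {"targets": [0,0,0,0,0,0,0,0,0,0,0,0,0,0,0,0,0,0,0,0,0,0,0,0], "hand": 0, "force": 60}}

```text
clock: 14.43
ee_pos: [0.6957, -0.135, 0.0079]
ee_rot: [0.001, 0.094, 0.996, -0.0]
ft_force: [-0.1, 0.2, -2.5]
width: 0.0463
```

>>> {"name": "carry_out", "arguments": {"targets": [0,0,-0.05,0,0,0,0,0,-0.1,0,0,0,0,0,-0.1,0,0,0,0,0,-0.1,0,0,0,0,0,-0.1,0,0,0]}}

```text
clock: 14.85
ee_pos: [0.6947, -0.1349, 0.1893]
ee_rot: [0.0, 0.094, 0.996, -0.0]
ft_force: [0.6, 0.2, -2.5]
width: 0.0467
```

>>> {"name": "carry_out", "arguments": {"targets": [0,0,0,0,0,-0.0146,0,0,0,0,0,-0.0146,0,0,0,0,0,0]}}

```text
clock: 15.1
ee_pos: [0.6954, -0.135, 0.1887]
ee_rot: [0.001, 0.001, 1.0, -0.0]
ft_force: [-0.6, -0.8, -3.8]
width: 0.0465
```

>>> {"name": "carry_out", "arguments": {"targets": [0.0639,-0.0655,0,0,0,0,0.0639,-0.0655,0,0,0,0,0.0639,-0.0655,0,0,0,0,0.0639,-0.0655,0,0,0,0,0.0639,-0.0655,0,0,0,0]}}

```text
clock: 15.52
ee_pos: [0.5649, -0.266, 0.1865]
ee_rot: [-0.0, 0.004, 1.0, 0.0]
ft_force: [0.7, -0.8, -3.1]
width: 0.0466
```

>>> {"name": "carry_out", "arguments": {"targets": [0,0,0,0,0,0,0,0,0,0,0,0,0,0,0,0,0,0]}}

```text
clock: 15.77
ee_pos: [0.5665, -0.2653, 0.1868]
ee_rot: [0.0, 0.004, 1.0, 0.0]
ft_force: [-0.5, -0.2, -1.9]
width: 0.0462
```

```bash
cat >> h.py <<'E'
def spin(f,c0,zk=.106):
    "spindle axis and yaw from key tops: pixels at height ~zk, on the plane zk"
    from scipy.optimize import minimize
    W=cloud(f);H=W[...,2].copy();v,u=np.mgrid[:400,:640];o=-f['R'].T@f['t']
    d=np.stack([(u-f['cx'])/f['fx'],(v-f['cy'])/f['fy'],u*0+1.],-1)@f['R']
    Q=o+d*((zk-o[2])/d[...,2])[...,None]
    D=np.hypot(Q[...,0]-c0[0],Q[...,1]-c0[1]);m=(D<.03)&np.isfinite(H)
    P=Q[m];sol=np.abs(H[m]-zk)<.005; sol|=H[m]>zk
    def solid(x,y):
        r=np.hypot(x,y);s=r<.013
        s|=(x>0)&(x<.018)&(np.abs(y)<.007)
        s|=(x<0)&(x>-.018)&(np.abs(y)<.003)
        s|=(np.abs(x)<.003)&(np.abs(y)<.018);return s
    def cost(q):
        x=P[:,0]-q[0];y=P[:,1]-q[1];c,s=np.cos(q[2]),np.sin(q[2])
        return np.mean(solid(c*x+s*y,-s*x+c*y)!=sol)
    c1=P[sol][:,:2].mean(0);best=None
    for t in np.arange(-.3,.31,.1):
        r=minimize(cost,[*c1,t],method='Nelder-Mead',options=dict(initial_simplex=[[*c1,t],[c1[0]+.003,c1[1],t],[c1[0],c1[1]+.003,t],[*c1,t+.06]]))
        if best is None or r.fun<best.fun: best=r
    return sol.sum(),best.x[:2].round(4),np.degrees(best.x[2]).round(1),round(best.fun,3)
E
python3 - <<'E'
from h import *
s=robot.read_state();f=grab('wrist','w7.png');np.savez('w7.npz',**f)
r=spin(f,(.4775,-.266));print(s['ee_pos'].round(4),tyaw(s),r,rel(r[1],s))
im=f['frame'][:,:,::-1];cv2.imwrite('pics/w7c.png',np.hstack([cv2.resize(im[0:200,220:420],None,fx=2,fy=2,interpolation=cv2.INTER_CUBIC),cv2.resize(im,(400,250))[:,:].repeat(1,0) if 0 else cv2.copyMakeBorder(cv2.resize(im,(400,250)),0,150,0,0,0)]))
E
```

```text
[ 0.5665 -0.2653  0.1868] 179.53648336168806 (np.int64(1934), array([ 0.4765, -0.2653]), np.float64(0.3), np.float64(0.004)) [90.  -0.7]
```

View pics/w7c.png

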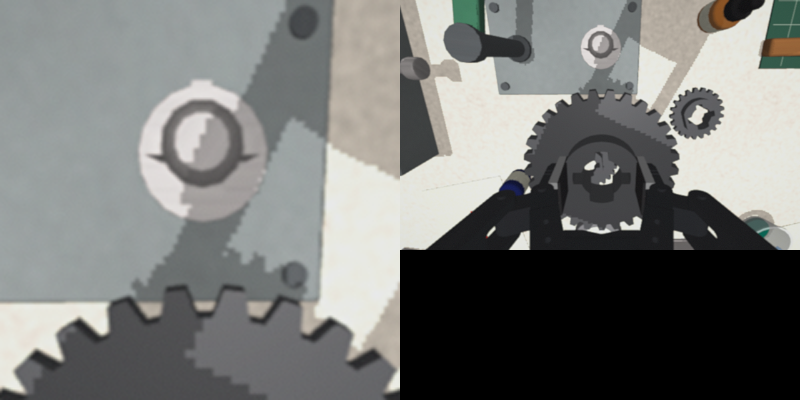

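>>> {"name": "carry_out", "arguments": {"targets": [0.0746,-0.0006,0,0,0,-0.0021,0.0746,-0.0006,0,0,0,0,0.0746,-0.0006,0,0,0,0,0,0,0.06,0,0,0,0,0,0.06,0,0,0]}}

```text
clock: 16.23
ee_pos: [0.4776, -0.2661, 0.1398]
ee_rot: [0.002, -0.004, 1.0, -0.001]
ft_force: [0.6, 0.3, -2.9]
width: 0.0463
```

>>> {"name": "carry_out", "arguments": {"targets": [0,0,0,0,0,0,0,0,0,0,0,0,0,0,0,0,0,0]}}

```text
clock: 16.48
ee_pos: [0.4782, -0.2661, 0.1396]
ee_rot: [0.0, -0.004, 1.0, -0.0]
ft_force: [-0.0, -0.2, -1.7]
width: 0.0468
```

Run:
```python
from h import *
s=robot.read_state();print(s['ee_pos'].round(4),tyaw(s).round(2),rel((.4765,-.2653),s))
f=dict(np.load('w7.npz'));print(cogfit(f,(.5665,-.2653),.2018))
f=grab('wrist');np.savez('w8.npz',**f);print(cogfit(f,s['ee_pos'][:2],s['ee_pos'][2]+.015))
```

```text
[ 0.4782 -0.2661  0.1396] -179.5 [1.7 0.8]
(15286, array([ 0.5655, -0.2652]), np.float64(0.3), np.float64(0.141), np.float64(0.158))
(15262, array([ 0.4775, -0.266 ]), np.float64(0.9), np.float64(0.142), np.float64(0.158))
```

>>> {"name": "carry_out", "arguments": {"targets": [0.0025,0.0019,0.0,0,0,0.001,0,0,0,0,0,0,0,0,0.03,0,0,0,0,0,0.03,0,0,0,0,0,0,0,0,0]}}

```text
clock: 16.95
ee_pos: [0.4749, -0.2649, 0.113]
ee_rot: [-0.001, -0.001, 1.0, 0.001]
ft_force: [-0.5, 0.7, -2.5]
width: 0.0463
```

>>> {"name": "carry_out", "arguments": {"targets": [0,0,0.015,0,0,0,0,0,0.015,0,0,0,0,0,0,0,0,0]}}

```text
clock: 17.2
ee_pos: [0.4755, -0.2653, 0.1017]
ee_rot: [-0.001, -0.001, 1.0, 0.0]
ft_force: [-1.1, 0.3, -2.7]
width: 0.0466
```

>>> {"name": "carry_out", "arguments": {"targets": [0,0,0.015,0,0,0,0,0,0.015,0,0,0,0,0,0,0,0,0]}}

```text
clock: 17.45
ee_pos: [0.4754, -0.2653, 0.0896]
ee_rot: [-0.001, -0.001, 1.0, 0.0]
ft_force: [-0.8, 0.5, -2.5]
width: 0.0468
```

>>> {"name": "carry_out", "arguments": {"targets": [0,0,0.025,0,0,0,0,0,0.025,0,0,0,0,0,0,0,0,0]}}

```text
clock: 17.7
ee_pos: [0.4748, -0.2649, 0.0686]
ee_rot: [-0.001, -0.001, 1.0, 0.001]
ft_force: [-0.1, 1.8, -2.5]
width: 0.0467
```

>>> {"name": "carry_out", "arguments": {"targets": [0,0,0,0,0,0,0,0,0,0,0,0,0,0,0,0,0,0,0,0,0,0,0,0], "hand": 0.75}}

```text
clock: 18.03
ee_pos: [0.4764, -0.2658, 0.0713]
ee_rot: [0.0, -0.001, 1.0, -0.0]
ft_force: [0.3, 0.1, 0.2]
width: 0.0642
```

>>> {"name": "carry_out", "arguments": {"targets": [0,0,-0.09,0,0,0,0,0,-0.09,0,0,0,0,0,-0.09,0,0,0,0,0,0,0,0,0]}}

```text
clock: 18.37
ee_pos: [0.4796, -0.2676, 0.1859]
ee_rot: [0.005, -0.001, 1.0, -0.003]
ft_force: [1.3, -0.6, 1.1]
width: 0.0635
```

Run:
```python
from h import *
s=robot.read_state();print(s['ee_pos'].round(4),tyaw(s).round(2))
C=dict(e=(.611,.1666),b=(.656,-.289),c=(.576,-.1145))
for n in('side','scene'):
    f=grab(n);np.savez(n+'9.npz',**f);W=cloud(f);H=W[...,2]
    q=W[(np.hypot(W[...,0]-.4765,W[...,1]+.2653)<.06)&(np.hypot(W[...,0]-.4765,W[...,1]+.2653)>.03)&(H<.1)&(H>.013)]
    print(n,len(q),np.percentile(q[:,2],[5,25,50,75,95]).round(3) if len(q) else '')
    for k in C:
        try: print(k,cogfit(f,C[k]))
        except Exception: print(k,'-')
```

```text
[ 0.4796 -0.2676  0.1859] -179.89
side 1174 [0.023 0.027 0.028 0.029 0.031]
e (290, array([0.6579, 0.2108]), np.float64(157.1), np.float64(0.1), np.float64(0.1))
b (561, array([ 0.6555, -0.2887]), np.float64(8.0), np.float64(0.094), np.float64(0.111))
c (450, array([ 0.5772, -0.1165]), np.float64(195.2), np.float64(0.311), np.float64(0.329))
scene 1116 [0.023 0.026 0.028 0.029 0.03 ]
e (336, array([0.6135, 0.165 ]), np.float64(41.9), np.float64(0.098), np.float64(0.113))
b (675, array([ 0.6586, -0.2907]), np.float64(4.8), np.float64(0.037), np.float64(0.062))
c (475, array([ 0.5778, -0.1179]), np.float64(17.8), np.float64(0.055), np.float64(0.078))
```

>>> {"name": "carry_out", "arguments": {"targets": [-0.088,-0.0105,0,0,0,0,-0.088,-0.0105,0.03,0,0,0,-0.088,-0.0105,0.03,0,0,0,-0.088,-0.0105,0.04,0,0,0,-0.088,-0.0105,0.04,0,0,-0.011], "hand": 0.73}}

```text
clock: 18.88
ee_pos: [0.6529, -0.286, 0.1205]
ee_rot: [-0.001, -0.035, 0.999, 0.0]
ft_force: [0.4, -0.4, -0.1]
width: 0.0623
```

>>> {"name": "carry_out", "arguments": {"targets": [0,0,0,0,0,0,0,0,0,0,0,0,0,0,0,0,0,0]}}

```text
clock: 19.13
ee_pos: [0.6507, -0.2857, 0.121]
ee_rot: [-0.002, -0.035, 0.999, 0.001]
ft_force: [-0.8, 0.1, 0.1]
width: 0.0622
```

Run:
```python
from h import *
look('wrist',(.656,-.2885))
```

```text
tcp [ 0.6507 -0.2857  0.121 ] tool x yaw -175.9 cog (5350, array([ 0.6554, -0.2884]), np.float64(5.3), np.float64(0.055), np.float64(0.075)) rel(tool) mm [-4.5 -3. ]
```

>>> {"name": "carry_out", "arguments": {"targets": [-0.0112,-0.0075,0.08,0,0,-0.003,0,0,0.08,0,0,0,0,0,0.08,0,0,0,0,0,0.03,0,0,0,0,0,0.011,0,0,0]}}

```text
clock: 19.6
ee_pos: [0.6544, -0.2883, 0.0086]
ee_rot: [-0.002, -0.045, 0.999, 0.001]
ft_force: [-0.4, -0.1, -0.3]
width: 0.0625
```

>>> {"name": "carry_out", "arguments": {"targets": [0,0,0,0,0,0,0,0,0,0,0,0]}}

```text
clock: 19.77
ee_pos: [0.6576, -0.2895, 0.0124]
ee_rot: [0.001, -0.045, 0.999, -0.001]
ft_force: [-0.1, 0.4, -0.2]
width: 0.0623
```

>>> {"name": "carry_out", "arguments": {"targets": [0,0,0,0,0,0,0,0,0,0,0,0,0,0,0,0,0,0,0,0,0,0,0,0], "hand": 0}}

```text
clock: 20.1
ee_pos: [0.6582, -0.2896, 0.0133]
ee_rot: [0.002, -0.045, 0.999, -0.001]
ft_force: [-0.6, -0.5, 6.4]
width: 0.0462
```

>>> {"name": "carry_out", "arguments": {"targets": [0,0,-0.05,0,0,0,0,0,-0.1,0,0,0,0,0,-0.1,0,0,0,0,0,-0.1,0,0,0,0,0,-0.1,0,0,0]}}

```text
clock: 20.52
ee_pos: [0.6566, -0.2888, 0.1935]
ee_rot: [0.001, -0.045, 0.999, -0.0]
ft_force: [0.6, -0.7, -2.9]
width: 0.0458
```

>>> {"name": "carry_out", "arguments": {"targets": [0,0,0,0,0,0,0,0,0,0,0,0]}}

```text
clock: 20.68
ee_pos: [0.6585, -0.2897, 0.1951]
ee_rot: [0.003, -0.045, 0.999, -0.002]
ft_force: [-0.3, -0.4, -3.4]
width: 0.0456
```

```bash
cat >> h.py <<'E'
def held(off,sp=(.4765,-.2653)):
    "off: TCP z minus cog underside when gripped (so boss top = TCPz-off+.023)"
    s=robot.read_state();f=grab('wrist');r=cogfit(f,s['ee_pos'][:2],s['ee_pos'][2]-off+.023)
    print('tcp',s['ee_pos'].round(4),'toolx',tyaw(s).round(2),'w',s['width'].round(4),'held',r)
    print('cog->spindle in tool axes mm',(rel(sp,s)-rel(r[1],s)).round(1),'tcp->spindle',rel(sp,s));return f
E
python3 - <<'E'
from h import *
held(.008)
E
```

```text
Traceback (most recent call last):
  File "h.py", line 83, in held
    print('tcp',s['ee_pos'].round(4),'toolx',tyaw(s).round(2),'w',s['width'].round(4),'held',r)
                                                                  ^^^^^^^^^^^^^^^^
AttributeError: 'float' object has no attribute 'round'
```

>>> {"name": "carry_out", "arguments": {"targets": [0,0,0,0,0,0.0139,0,0,0,0,0,0]}}

```text
clock: 20.9
ee_pos: [0.6555, -0.2884, 0.1886]
ee_rot: [-0.001, 0.001, 1.0, 0.001]
ft_force: [-0.4, 0.7, -3.1]
width: 0.0465
```

>>> {"name": "carry_out", "arguments": {"targets": [0.091,0.0122,0,0,0,0,0.091,0.0122,0,0,0,0,0.091,0.0122,0,0,0,0,0.091,0.0122,0,0,0,0,0.089,0.0122,0,0,0,0]}}

```text
clock: 21.32
ee_pos: [0.4727, -0.264, 0.1887]
ee_rot: [-0.001, -0.003, 1.0, 0.001]
ft_force: [-0.9, 0.0, -1.8]
width: 0.0463
```

>>> {"name": "carry_out", "arguments": {"targets": [0,0,0.06,0,0,0,0,0,0.06,0,0,0,0,0,0,0,0,0,0,0,0,0,0,0]}}

```text
clock: 21.65
ee_pos: [0.4741, -0.2642, 0.1409]
ee_rot: [-0.002, -0.002, 1.0, 0.001]
ft_force: [-0.3, -0.6, -1.8]
width: 0.0457
```

```bash
sed -i "s/s\['width'\].round(4)/round(s['width'],4)/" h.py
python3 - <<'E'
from h import *
held(.013)
E
```

```text
tcp [ 0.4741 -0.2642  0.1409] toolx -179.78 w 0.0457 held (14447, array([ 0.4711, -0.264 ]), np.float64(359.8), np.float64(0.105), np.float64(0.121))
cog->spindle in tool axes mm [-5.4 -1.3] tcp->spindle [-2.4 -1.1]
```

>>> {"name": "carry_out", "arguments": {"targets": [-0.0132,-0.003,0,0,0,0.001,0,0,0,0,0,0,0,0,0,0,0,0,0,0,0,0,0,0]}}

```text
clock: 22.03
ee_pos: [0.4813, -0.2663, 0.1429]
ee_rot: [0.0, 0.002, 1.0, -0.0]
ft_force: [0.2, -0.3, -1.7]
width: 0.0461
```

Run:
```python
from h import *
held(.013)
held(.013)
```

```text
tcp [ 0.4813 -0.2663  0.1429] toolx 179.81 w 0.0461 held (14432, array([ 0.4783, -0.266 ]), np.float64(359.1), np.float64(0.108), np.float64(0.123))
cog->spindle in tool axes mm [1.8 0.7] tcp->spindle [4.8 1. ]
tcp [ 0.481  -0.2662  0.1428] toolx 179.81 w 0.0463 held (14409, array([ 0.478, -0.266]), np.float64(359.3), np.float64(0.108), np.float64(0.123))
cog->spindle in tool axes mm [1.5 0.7] tcp->spindle [4.5 0.9]
```

>>> {"name": "carry_out", "arguments": {"targets": [0.004,0.0018,0,0,0,-0.002,0,0,0,0,0,0,0,0,0,0,0,0]}}

```text
clock: 22.38
ee_pos: [0.4789, -0.2654, 0.1424]
ee_rot: [-0.0, -0.004, 1.0, 0.0]
ft_force: [0.6, -0.4, -2.6]
width: 0.046
```

Run:
```python
from h import *
held(.013)
```

```text
tcp [ 0.4789 -0.2654  0.1424] toolx -179.49 w 0.046 held (14404, array([ 0.4759, -0.2652]), np.float64(1.2), np.float64(0.107), np.float64(0.122))
cog->spindle in tool axes mm [-0.6 -0.1] tcp->spindle [2.4 0.1]
```

Within tolerance; descend.

>>> {"name": "carry_out", "arguments": {"targets": [0,0,0.02,0,0,0.001,0,0,0.02,0,0,0,0,0,0.02,0,0,0,0,0,0,0,0,0]}}

```text
clock: 22.77
ee_pos: [0.4779, -0.2647, 0.1161]
ee_rot: [-0.001, -0.001, 1.0, 0.001]
ft_force: [-0.4, -0.2, -3.1]
width: 0.0462
```

>>> {"name": "carry_out", "arguments": {"targets": [0,0,0.015,0,0,0,0,0,0.015,0,0,0,0,0,0,0,0,0]}}

```text
clock: 23.02
ee_pos: [0.4785, -0.2651, 0.1051]
ee_rot: [-0.001, -0.001, 1.0, 0.0]
ft_force: [-0.6, 1.1, -2.8]
width: 0.0458
```

>>> {"name": "carry_out", "arguments": {"targets": [0,0,0.02,0,0,0,0,0,0.02,0,0,0,0,0,0,0,0,0]}}

```text
clock: 23.27
ee_pos: [0.4782, -0.2649, 0.0888]
ee_rot: [-0.001, -0.001, 1.0, 0.001]
ft_force: [-0.0, -0.1, -2.6]
width: 0.0456
```

>>> {"name": "carry_out", "arguments": {"targets": [0,0,0,0,0,0,0,0,0,0,0,0,0,0,0,0,0,0,0,0,0,0,0,0], "hand": 0.75}}

```text
clock: 23.6
ee_pos: [0.4795, -0.2657, 0.0909]
ee_rot: [0.0, -0.001, 1.0, -0.0]
ft_force: [-0.4, 0.7, -0.0]
width: 0.0638
```

>>> {"name": "carry_out", "arguments": {"targets": [0,0,-0.09,0,0,0,0,0,-0.09,0,0,0,0,0,-0.08,0,0,0,0,0,0,0,0,0]}}

```text
clock: 23.93
ee_pos: [0.4824, -0.2673, 0.201]
ee_rot: [0.004, -0.001, 1.0, -0.002]
ft_force: [1.6, 0.0, 0.9]
width: 0.0639
```

>>> {"name": "carry_out", "arguments": {"targets": [-0.0489,0.0748,0,0,0,0,-0.0489,0.0748,0,0,0,0,-0.0489,0.0748,0.02,0,0,0,-0.0489,0.0748,0.02,0,0,0,-0.0489,0.0748,0.02,0,0,0], "hand": 0.73}}

```text
clock: 24.35
ee_pos: [0.5774, -0.1142, 0.1703]
ee_rot: [0.001, -0.001, 1.0, -0.0]
ft_force: [1.0, -1.0, 0.1]
width: 0.0623
```

>>> {"name": "carry_out", "arguments": {"targets": [0,0,0.03,0,0,-0.0162,0,0,0.03,0,0,-0.0162,0,0,0.03,0,0,-0.0162,0,0,0,0,0,0,0,0,0,0,0,0]}}

```text
clock: 24.77
ee_pos: [0.5761, -0.1155, 0.134]
ee_rot: [-0.001, -0.152, 0.988, 0.0]
ft_force: [-0.1, 1.0, -0.1]
width: 0.0622
```

Run:
```python
from h import *
print(robot.read_state()['joints'].round(2))
look('wrist',(.5757,-.1155))
f=grab('side');W=cloud(f);H=W[...,2];D=np.hypot(W[...,0]-.4765,W[...,1]+.2653)
for a,b in((.029,.047),(.051,.056)):
    q=W[(D<b)&(D>a)&(H<.12)&(H>.013)];print(len(q),np.percentile(q[:,2],[5,25,50,75,95]).round(3))
```

```text
[-0.2   0.41  1.8  -0.    0.94 -2.08]
tcp [ 0.5761 -0.1155  0.134 ] tool x yaw -162.5 cog (4971, array([ 0.5741, -0.1152]), np.float64(17.7), np.float64(0.048), np.float64(0.071)) rel(tool) mm [1.9 0.9]
871 [0.027 0.048 0.051 0.052 0.054]
152 [0.02  0.025 0.028 0.029 0.032]
```

>>> {"name": "carry_out", "arguments": {"targets": [0.0047,0.0022,0.08,0,0,0,0,0,0.08,0,0,0,0,0,0.08,0,0,0,0,0,0.05,0,0,0,0,0,0.024,0,0,0]}}

```text
clock: 25.28
ee_pos: [0.5734, -0.1154, 0.0069]
ee_rot: [-0.001, -0.152, 0.988, 0.0]
ft_force: [0.4, -0.4, 0.9]
width: 0.0623
```

>>> {"name": "carry_out", "arguments": {"targets": [0,0,0,0,0,0,0,0,0,0,0,0,0,0,0,0,0,0]}}

```text
clock: 25.53
ee_pos: [0.5758, -0.1157, 0.0105]
ee_rot: [0.001, -0.153, 0.988, -0.0]
ft_force: [-0.1, -0.2, 0.3]
width: 0.0619
```

Run:
```python
from h import *
s=robot.read_state();print(s['ee_pos'],s['ft_force'],rel((.5741,-.1152),s))
```

```text
[ 0.57583988 -0.11570832  0.01048257] [-0.13251671 -0.23710524  0.25270749] [1.5 1. ]
```

>>> {"name": "carry_out", "arguments": {"targets": [0.003,0.002,0,0,0,0,0,0,0,0,0,0,0,0,0,0,0,0,0,0,0,0,0,0,0,0,0,0,0,0], "hand": 0}}

```text
clock: 25.95
ee_pos: [0.5743, -0.1152, 0.0109]
ee_rot: [0.001, -0.153, 0.988, -0.001]
ft_force: [-2.6, -0.4, 7.9]
width: 0.0467
```

>>> {"name": "carry_out", "arguments": {"targets": [0,0,-0.05,0,0,0,0,0,-0.1,0,0,0,0,0,-0.1,0,0,0,0,0,-0.1,0,0,0,0,0,-0.08,0,0,0]}}

```text
clock: 26.37
ee_pos: [0.5736, -0.115, 0.1848]
ee_rot: [0.001, -0.153, 0.988, -0.001]
ft_force: [1.5, -0.5, -0.8]
width: 0.0462
```

>>> {"name": "carry_out", "arguments": {"targets": [0,0,0,0,0,0.0161,0,0,0,0,0,0.0161,0,0,0,0,0,0.0161,0,0,0,0,0,0]}}

```text
clock: 26.7
ee_pos: [0.5731, -0.1149, 0.182]
ee_rot: [0.001, 0.0, 1.0, -0.0]
ft_force: [-0.4, 0.5, -1.7]
width: 0.046
```

>>> {"name": "carry_out", "arguments": {"targets": [0.0489,-0.075,0,0,0,0,0.0489,-0.075,0,0,0,0,0.0489,-0.075,0,0,0,0,0.0489,-0.075,0,0,0,0,0.0489,-0.075,0,0,0,0]}}

```text
clock: 27.12
ee_pos: [0.4749, -0.2664, 0.1812]
ee_rot: [0.0, -0.004, 1.0, -0.0]
ft_force: [0.5, -1.1, -1.6]
width: 0.0466
```

>>> {"name": "carry_out", "arguments": {"targets": [0,0,0.05,0,0,0,0,0,0.05,0,0,0,0,0,0,0,0,0,0,0,0,0,0,0,0,0,0,0,0,0]}}

```text
clock: 27.53
ee_pos: [0.4766, -0.2653, 0.1417]
ee_rot: [0.0, -0.003, 1.0, -0.0]
ft_force: [-0.6, 0.2, -1.5]
width: 0.0461
```

Run:
```python
from h import *
held(.0105)
```

```text
tcp [ 0.4766 -0.2653  0.1417] toolx -179.64 w 0.0461 held (14844, array([ 0.476 , -0.2651]), np.float64(0.0), np.float64(0.112), np.float64(0.125))
cog->spindle in tool axes mm [-0.4 -0.2] tcp->spindle [ 0.1 -0. ]
```

>>> {"name": "carry_out", "arguments": {"targets": [0,0,0.02,0,0,0,0,0,0.02,0,0,0,0,0,0.02,0,0,0,0,0,0,0,0,0]}}

```text
clock: 27.92
ee_pos: [0.475, -0.2646, 0.115]
ee_rot: [-0.001, -0.002, 1.0, 0.001]
ft_force: [-1.2, 0.2, -1.6]
width: 0.0463
```

>>> {"name": "carry_out", "arguments": {"targets": [0,0,0.015,0,0,0,0,0,0.015,0,0,0,0,0,0,0,0,0]}}

```text
clock: 28.17
ee_pos: [0.4754, -0.265, 0.1035]
ee_rot: [-0.001, -0.002, 1.0, 0.0]
ft_force: [-0.2, -0.2, -1.4]
width: 0.0462
```

>>> {"name": "carry_out", "arguments": {"targets": [0,0,0.015,0,0,0,0,0,0.01,0,0,0,0,0,0,0,0,0]}}

```text
clock: 28.42
ee_pos: [0.4755, -0.2651, 0.0939]
ee_rot: [-0.001, -0.002, 1.0, 0.0]
ft_force: [-0.4, 0.0, -1.0]
width: 0.046
```

>>> {"name": "carry_out", "arguments": {"targets": [0,0,0,0,0,0,0,0,0,0,0,0,0,0,0,0,0,0,0,0,0,0,0,0], "hand": 0.75}}

```text
clock: 28.75
ee_pos: [0.4763, -0.2655, 0.0952]
ee_rot: [0.0, -0.002, 1.0, -0.0]
ft_force: [-0.0, -0.3, -0.5]
width: 0.0639
```

>>> {"name": "carry_out", "arguments": {"targets": [0,0,-0.09,0,0,0,0,0,-0.09,0,0,0,0,0,-0.08,0,0,0]}}

```text
clock: 29.0
ee_pos: [0.4759, -0.2653, 0.2005]
ee_rot: [-0.0, -0.002, 1.0, 0.0]
ft_force: [1.6, 0.1, 0.2]
width: 0.064
```

>>> {"name": "carry_out", "arguments": {"targets": [-0.028,0.09,0,0,0,0,-0.028,0.09,0,0,0,0,-0.028,0.09,0,0,0,0,-0.028,0.09,0,0,0,0], "hand": 0.73}}

```text
clock: 29.33
ee_pos: [0.5205, -0.1199, 0.1996]
ee_rot: [0.001, -0.002, 1.0, -0.0]
ft_force: [0.8, -0.0, 1.0]
width: 0.0622
```

>>> {"name": "carry_out", "arguments": {"targets": [-0.028,0.09,0,0,0,0,-0.028,0.09,0,0,0,0,-0.028,0.09,0,0,0,0,-0.028,0.09,0,0,0,0]}}

```text
clock: 29.67
ee_pos: [0.5646, 0.025, 0.1992]
ee_rot: [0.0, -0.002, 1.0, -0.0]
ft_force: [2.4, -0.1, -0.3]
width: 0.062
```

>>> {"name": "carry_out", "arguments": {"targets": [-0.028,0.09,0,0,0,0,-0.028,0.09,0,0,0,0,-0.028,0.09,0,0,0,0,-0.028,0.09,0,0,0,0]}}

```text
clock: 30.0
ee_pos: [0.6088, 0.1692, 0.1991]
ee_rot: [0.0, -0.002, 1.0, 0.0]
ft_force: [0.9, -0.5, 0.4]
width: 0.062
```

>>> {"name": "carry_out", "arguments": {"targets": [0,0,0.029,0,0,-0.0194,0,0,0.029,0,0,-0.0194,0,0,0.029,0,0,-0.0194,0,0,0.029,0,0,-0.0194]}}

```text
clock: 30.33
ee_pos: [0.6085, 0.1677, 0.152]
ee_rot: [0.0, -0.247, 0.969, -0.0]
ft_force: [0.1, 0.3, -0.7]
width: 0.0623
```

>>> {"name": "carry_out", "arguments": {"targets": [0,0,0.029,0,0,-0.0194,0,0,0.029,0,0,-0.0194,0,0,0,0,0,0,0,0,0,0,0,0]}}

```text
clock: 30.67
ee_pos: [0.6081, 0.1672, 0.1289]
ee_rot: [-0.001, -0.358, 0.934, 0.0]
ft_force: [0.1, -0.1, -0.0]
width: 0.0622
```

Run:
```python
from h import *
look('wrist',(.611,.167))
f=grab('side');W=cloud(f);H=W[...,2];D=np.hypot(W[...,0]-.4765,W[...,1]+.2653)
for a,b in((.029,.039),(.043,.047),(.051,.056)):
    q=W[(D<b)&(D>a)&(H<.12)&(H>.013)];print(len(q),np.percentile(q[:,2],[5,25,50,75,95]).round(3))
```

```text
tcp [0.6081 0.1672 0.1289] tool x yaw -138.1 cog (5116, array([0.6099, 0.1673]), np.float64(41.9), np.float64(0.052), np.float64(0.077)) rel(tool) mm [-1.4 -1.1]
503 [0.048 0.053 0.073 0.075 0.077]
240 [0.027 0.029 0.047 0.051 0.054]
144 [0.02  0.025 0.028 0.029 0.031]
```

>>> {"name": "carry_out", "arguments": {"targets": [-0.0035,-0.0028,0.08,0,0,0,0,0,0.08,0,0,0,0,0,0.08,0,0,0,0,0,0.04,0,0,0,0,0,0.02,0,0,0]}}

```text
clock: 31.18
ee_pos: [0.6092, 0.167, 0.0073]
ee_rot: [-0.001, -0.358, 0.934, 0.0]
ft_force: [-0.3, -0.3, 0.7]
width: 0.0624
```

>>> {"name": "carry_out", "arguments": {"targets": [0,0,0,0,0,0,0,0,0,0,0,0,0,0,0,0,0,0]}}

```text
clock: 31.43
ee_pos: [0.6116, 0.1677, 0.011]
ee_rot: [0.001, -0.359, 0.933, -0.0]
ft_force: [0.3, -0.7, -0.3]
width: 0.0627
```

Run:
```python
from h import *
s=robot.read_state();print(s['ee_pos'],s['ft_force'],rel((.6099,.1673),s))
```

```text
[0.61162611 0.16769429 0.0109754 ] [ 0.34010635 -0.67577514 -0.28835528] [1.5 0.9]
```

>>> {"name": "carry_out", "arguments": {"targets": [0.003,0.002,0,0,0,0,0,0,0,0,0,0,0,0,0,0,0,0,0,0,0,0,0,0,0,0,0,0,0,0], "hand": 0}}

```text
clock: 31.85
ee_pos: [0.6099, 0.1675, 0.0113]
ee_rot: [0.001, -0.36, 0.933, -0.0]
ft_force: [-2.5, -0.4, 8.7]
width: 0.0463
```

>>> {"name": "carry_out", "arguments": {"targets": [0,0,-0.05,0,0,0,0,0,-0.1,0,0,0,0,0,-0.1,0,0,0,0,0,-0.1,0,0,0,0,0,-0.1,0,0,0]}}

```text
clock: 32.27
ee_pos: [0.6085, 0.1671, 0.1919]
ee_rot: [0.0, -0.36, 0.933, -0.0]
ft_force: [0.9, -0.6, -1.3]
width: 0.0464
```

>>> {"name": "carry_out", "arguments": {"targets": [0,0,0,0,0,0.01925,0,0,0,0,0,0.01925,0,0,0,0,0,0.01925,0,0,0,0,0,0.01925]}}

```text
clock: 32.6
ee_pos: [0.6088, 0.1671, 0.1905]
ee_rot: [0.001, -0.123, 0.992, 0.0]
ft_force: [0.0, -0.1, -2.0]
width: 0.0463
```

>>> {"name": "carry_out", "arguments": {"targets": [0,0,0,0,0,0.01925,0,0,0,0,0,0.01925,0,0,0,0,0,0]}}

```text
clock: 32.85
ee_pos: [0.6088, 0.1671, 0.19]
ee_rot: [0.0, -0.002, 1.0, 0.0]
ft_force: [-0.1, -0.4, -1.6]
width: 0.0462
```

>>> {"name": "carry_out", "arguments": {"targets": [0.028,-0.0902,0,0,0,0,0.028,-0.0902,0,0,0,0,0.028,-0.0902,0,0,0,0,0.028,-0.0902,0,0,0,0]}}

```text
clock: 33.18
ee_pos: [0.5648, 0.0212, 0.1897]
ee_rot: [0.0, -0.008, 1.0, -0.0]
ft_force: [0.4, 0.2, -1.9]
width: 0.0464
```

>>> {"name": "carry_out", "arguments": {"targets": [0.028,-0.0902,0,0,0,0,0.028,-0.0902,0,0,0,0,0.028,-0.0902,0,0,0,0,0.028,-0.0902,0,0,0,0]}}

```text
clock: 33.52
ee_pos: [0.5214, -0.1239, 0.1899]
ee_rot: [0.001, -0.007, 1.0, -0.0]
ft_force: [0.6, -0.6, -2.0]
width: 0.0462
```

>>> {"name": "carry_out", "arguments": {"targets": [0.028,-0.0902,0,0,0,0,0.028,-0.0902,0,0,0,0,0.028,-0.0902,0,0,0,0,0.028,-0.0902,0,0,0,0]}}

```text
clock: 33.85
ee_pos: [0.478, -0.2689, 0.1899]
ee_rot: [0.001, -0.007, 1.0, -0.0]
ft_force: [0.7, -0.6, -1.4]
width: 0.0462
```

>>> {"name": "carry_out", "arguments": {"targets": [0,0,0.06,0,0,0,0,0,0.05,0,0,0,0,0,0,0,0,0,0,0,0,0,0,0,0,0,0,0,0,0]}}

```text
clock: 34.27
ee_pos: [0.4794, -0.2671, 0.1463]
ee_rot: [0.001, -0.006, 1.0, -0.0]
ft_force: [-0.5, 0.2, -0.6]
width: 0.0465
```

Run:
```python
from h import *
held(.011)
```

```text
tcp [ 0.4794 -0.2671  0.1463] toolx -179.29 w 0.0465 held (14734, array([ 0.4787, -0.2667]), np.float64(0.9), np.float64(0.112), np.float64(0.127))
cog->spindle in tool axes mm [2.2 1.4] tcp->spindle [2.9 1.8]
```

>>> {"name": "carry_out", "arguments": {"targets": [0.0052,0.0035,0,0,0,0.0012,0,0,0.015,0,0,0,0,0,0,0,0,0,0,0,0,0,0,0]}}

```text
clock: 34.65
ee_pos: [0.4766, -0.2655, 0.1391]
ee_rot: [-0.0, -0.002, 1.0, 0.0]
ft_force: [-0.8, 0.1, -0.9]
width: 0.046
```

Run:
```python
from h import *
held(.011)
```

```text
tcp [ 0.4766 -0.2655  0.1391] toolx -179.82 w 0.046 held (14741, array([ 0.476 , -0.2652]), np.float64(1.0), np.float64(0.112), np.float64(0.127))
cog->spindle in tool axes mm [-0.5 -0.1] tcp->spindle [0.1 0.2]
```

>>> {"name": "carry_out", "arguments": {"targets": [0,0,0.02,0,0,0,0,0,0.02,0,0,0,0,0,0.012,0,0,0,0,0,0,0,0,0]}}

```text
clock: 35.03
ee_pos: [0.4758, -0.2653, 0.1167]
ee_rot: [-0.001, -0.001, 1.0, 0.001]
ft_force: [-1.0, 0.1, -2.1]
width: 0.0462
```

>>> {"name": "carry_out", "arguments": {"targets": [0,0,0.012,0,0,0,0,0,0.012,0,0,0,0,0,0,0,0,0]}}

```text
clock: 35.28
ee_pos: [0.4763, -0.2656, 0.1078]
ee_rot: [-0.001, -0.001, 1.0, 0.0]
ft_force: [0.8, 0.7, -1.5]
width: 0.0459
```

>>> {"name": "carry_out", "arguments": {"targets": [0,0,0,0,0,0,0,0,0,0,0,0]}}

```text
clock: 35.45
ee_pos: [0.4768, -0.2658, 0.1089]
ee_rot: [0.0, -0.001, 1.0, -0.0]
ft_force: [-0.5, 0.0, -1.8]
width: 0.0461
```

>>> {"name": "carry_out", "arguments": {"targets": [0,0,0,0,0,0,0,0,0,0,0,0,0,0,0,0,0,0,0,0,0,0,0,0], "hand": 0.75}}

```text
clock: 35.78
ee_pos: [0.4769, -0.2659, 0.109]
ee_rot: [0.0, -0.001, 1.0, -0.0]
ft_force: [0.3, -0.8, 0.4]
width: 0.064
```

>>> {"name": "carry_out", "arguments": {"targets": [0,0,-0.09,0,0,0,0,0,-0.09,0,0,0,0,0,-0.09,0,0,0,0,0,-0.03,0,0,0]}}

```text
clock: 36.12
ee_pos: [0.4787, -0.2669, 0.2341]
ee_rot: [0.003, -0.001, 1.0, -0.002]
ft_force: [1.4, -1.3, 0.1]
width: 0.0642
```

>>> {"name": "carry_out", "arguments": {"targets": [0.0565,-0.0495,0,0,0,0,0.0565,-0.0495,0,0,0,0,0.0565,-0.0495,0,0,0,0,0.0565,-0.0495,0,0,0,0,0.0565,-0.0495,0,0,0,0], "hand": 0.7}}

```text
clock: 36.53
ee_pos: [0.3629, -0.3658, 0.2291]
ee_rot: [0.0, -0.001, 1.0, -0.0]
ft_force: [0.5, 0.2, -0.5]
width: 0.0597
```

>>> {"name": "carry_out", "arguments": {"targets": [0,0,0,0,0,0.0105,0,0,0,0,0,0.0105,0,0,0,0,0,0,0,0,0,0,0,0]}}

```text
clock: 36.87
ee_pos: [0.3639, -0.3651, 0.2289]
ee_rot: [0.0, 0.064, 0.998, -0.0]
ft_force: [1.2, 0.2, -1.5]
width: 0.0597
```

Run:
```python
from h import *
s=robot.read_state();print(s['ee_pos'].round(4),tyaw(s).round(1),s['joints'].round(2))
for n in('side','scene'):
    f=grab(n,n+'10.png');W=cloud(f);H=W[...,2];D=np.hypot(W[...,0]-.4765,W[...,1]+.2653)
    for a,b in((.018,.023),(.0285,.033),(.035,.040),(.043,.048),(.051,.056)):
        q=W[(D<b)&(D>a)&(H<.13)&(H>.013)];print(n,a,len(q),np.percentile(q[:,2],[5,50,75,95]).round(3))
    q=W[(W[...,0]>.33)&(W[...,0]<.4)&(W[...,1]>-.41)&(W[...,1]<-.32)&(H>.152)&(H<.17)]
    if len(q): print('knob',len(q),((q.min(0)+q.max(0))/2).round(4),np.ptp(q,0).round(3))
c=[cv2.resize(cv2.imread('pics/side10.png')[250:400,270:470],None,fx=3,fy=3,interpolation=cv2.INTER_CUBIC)]
cv2.imwrite('pics/s10.png',c[0])
```

```text
[ 0.3639 -0.3651  0.2289] 172.7 [-0.79  0.18  1.87  0.    1.09 -2.23]
side 0.018 150 [0.102 0.111 0.112 0.114]
side 0.0285 231 [0.05  0.089 0.096 0.099]
side 0.035 296 [0.029 0.068 0.074 0.077]
side 0.043 250 [0.026 0.046 0.051 0.054]
side 0.051 92 [0.02  0.028 0.029 0.031]
knob 137 [ 0.3621 -0.3638  0.1596] [0.024 0.025 0.015]
scene 0.018 110 [0.105 0.11  0.111 0.113]
scene 0.0285 234 [0.072 0.096 0.1   0.11 ]
scene 0.035 245 [0.049 0.073 0.075 0.096]
scene 0.043 242 [0.027 0.05  0.052 0.07 ]
scene 0.051 223 [0.021 0.028 0.029 0.049]
knob 150 [ 0.3644 -0.3656  0.1598] [0.027 0.024 0.015]
```

View pics/s10.png

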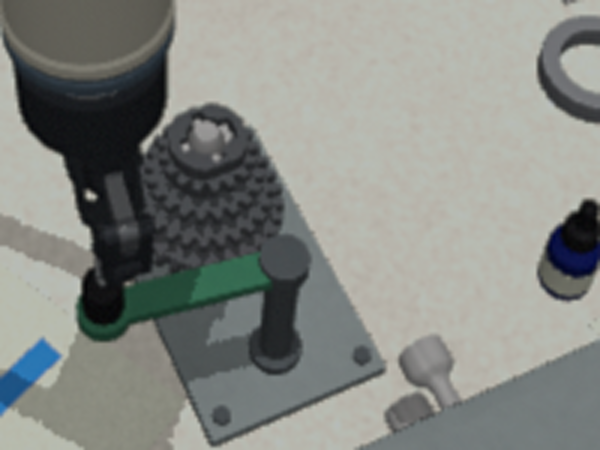

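>>> {"name": "carry_out", "arguments": {"targets": [0,0,0.074,0,0,0,0,0,0.074,0,0,0,0,0,0.072,0,0,0,0,0,0,0,0,0]}}

```text
clock: 37.3
ee_pos: [0.3619, -0.3623, 0.1363]
ee_rot: [-0.003, 0.064, 0.998, 0.003]
ft_force: [-0.7, 1.1, -0.6]
width: 0.0598
```

>>> {"name": "carry_out", "arguments": {"targets": [0,0,0,0,0,0,0,0,0,0,0,0,0,0,0,0,0,0], "hand": 0.38, "force": 20}}

```text
clock: 37.55
ee_pos: [0.365, -0.3659, 0.1426]
ee_rot: [0.001, 0.064, 0.998, -0.001]
ft_force: [-0.4, -0.7, -0.3]
width: 0.0329
```

>>> {"name": "carry_out", "arguments": {"targets": [-0.0021,0.035,0,0,0,0.0194,-0.0021,0.035,0,0,0,0.0194,-0.0021,0.035,0,0,0,0.0194,-0.0021,0.035,0,0,0,0.0194]}}

```text
clock: 37.88
ee_pos: [0.3851, -0.3137, 0.1427]
ee_rot: [0.002, 0.306, 0.952, -0.001]
ft_force: [0.3, -2.3, 0.9]
width: 0.032
```

>>> {"name": "carry_out", "arguments": {"targets": [-0.0021,0.035,0,0,0,0.0194,-0.0021,0.035,0,0,0,0.0194,-0.0021,0.035,0,0,0,0.0194,-0.0021,0.035,0,0,0,0.0194]}}

```text
clock: 38.22
ee_pos: [0.4275, -0.2772, 0.1427]
ee_rot: [0.002, 0.527, 0.85, -0.0]
ft_force: [-0.4, -2.0, 0.3]
width: 0.0325
```

>>> {"name": "carry_out", "arguments": {"targets": [-0.0021,0.035,0,0,0,0.0194,-0.0021,0.035,0,0,0,0.0194,-0.0021,0.035,0,0,0,0.0194,0,0,0,0,0,0,0,0,0,0,0,0]}}

```text
clock: 38.63
ee_pos: [0.4673, -0.2655, 0.142]
ee_rot: [0.001, 0.669, 0.743, 0.0]
ft_force: [0.0, 0.6, 0.8]
width: 0.0325
```

>>> {"name": "carry_out", "arguments": {"targets": [0,0,0,0,0,0,0,0,0,0,0,0,0,0,0,0,0,0], "hand": 0}}

```text
clock: 38.88
ee_pos: [0.4664, -0.2655, 0.1417]
ee_rot: [0.001, 0.67, 0.742, 0.0]
ft_force: [0.7, 2.0, 6.5]
width: 0.0251
```

Run:
```python
from h import *
s=robot.read_state();print(s['ee_pos'].round(4),tyaw(s).round(1),s['ft_force'],rel((.4765,-.2653),s))
```

```text
[ 0.4664 -0.2655  0.1417] 95.9 [0.73058408 1.99544622 6.45678439] [-0.9 10.1]
```

>>> {"name": "carry_out", "arguments": {"targets": [-0.001,0.0255,0,0,0,0.0155,0,0.003,0,0,0,0,0,0,0,0,0,0,0,0,0,0,0,0]}}

```text
clock: 39.22
ee_pos: [0.4771, -0.2652, 0.1417]
ee_rot: [0.0, 0.705, 0.709, -0.0]
ft_force: [-3.6, -0.8, 10.4]
width: 0.0251
```

Run:
```python
from h import *
s=robot.read_state();print(s['ee_pos'].round(4),tyaw(s).round(1),s['ft_force'].round(1),rel((.4765,-.2653),s))
```

```text
[ 0.4771 -0.2652  0.1417] 90.3 [-3.6 -0.8 10.4] [-0.1 -0.6]
```

>>> {"name": "carry_out", "arguments": {"targets": [0,0,0,0,0,0,0,0,0,0,0,0,0,0,0,0,0,0], "hand": 0.6}}

```text
clock: 39.47
ee_pos: [0.4774, -0.2647, 0.1407]
ee_rot: [-0.0, 0.706, 0.709, -0.0]
ft_force: [0.9, -0.8, -0.4]
width: 0.0515
```

>>> {"name": "carry_out", "arguments": {"targets": [0,0,-0.06,0,0,0,0,0,-0.08,0,0,0,0,0,-0.08,0,0,0,0,0,-0.08,0,0,0,0,0,-0.08,0,0,0]}}

```text
clock: 39.88
ee_pos: [0.4773, -0.2645, 0.2941]
ee_rot: [-0.0, 0.706, 0.709, -0.0]
ft_force: [1.0, -0.9, -0.4]
width: 0.0515
```

>>> {"name": "carry_out", "arguments": {"targets": [0.08,0.04,0,0,0,0,0.08,0.04,0,0,0,0,0.08,0.04,0,0,0,0,0.08,0.04,0,0,0,0,0,0,0,0,0,0]}}

```text
clock: 40.3
ee_pos: [0.5433, -0.1318, 0.2927]
ee_rot: [-0.0, 0.705, 0.71, 0.001]
ft_force: [-0.1, -0.9, -0.3]
width: 0.051
```

Run:
```python
from h import *
s=robot.read_state();print(s['ee_pos'].round(4))
for n in('side','scene'):
    f=grab(n,n+'11.png');W=cloud(f);H=W[...,2]
    q=W[(np.hypot(W[...,0]-.4765,W[...,1]+.2653)<.035)&(H>.155)&(H<.172)];print('knob',n,len(q),((q.min(0)+q.max(0))/2).round(4))
    q=W[(np.hypot(W[...,0]-.477,W[...,1]+.381)<.025)&(H>.138)&(H<.15)];print('hinge',n,len(q),((q.min(0)+q.max(0))/2).round(4))
    D=np.hypot(W[...,0]-.4765,W[...,1]+.2653)
    for a,b in((.0285,.033),(.035,.040),(.043,.048),(.051,.056)):
        q=W[(D<b)&(D>a)&(H<.11)&(H>.013)];print(a,np.percentile(q[:,2],[50,75]).round(3),end=' ')
    print()
```

```text
[ 0.5433 -0.1318  0.2927]
knob side 140 [ 0.4771 -0.2657  0.1616]
hinge side 188 [ 0.4761 -0.3798  0.1409]
0.0285 [0.089 0.097] 0.035 [0.069 0.074] 0.043 [0.046 0.051] 0.051 [0.027 0.029] 
knob scene 130 [ 0.4788 -0.2672  0.1607]
hinge scene 185 [ 0.4783 -0.3814  0.1404]
0.0285 [0.09  0.096] 0.035 [0.072 0.074] 0.043 [0.05  0.052] 0.051 [0.028 0.029]
```

View pics/side11.png

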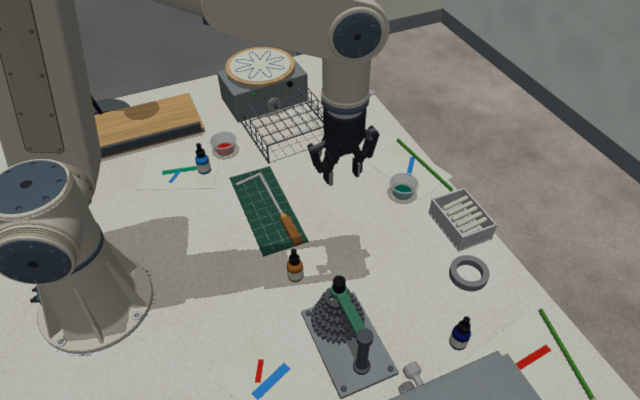

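```bash
python3 -c "
from bench import robot
print(robot.hand_in())"
```

```text
the job is handed in; nothing more can be done
None
```

The job is done and handed in at about 40 s on the robot's clock, well under the 200 s limit. All three optional cogs were there.

- **Steady arm:** I swung it aside first and back over the spindle at the end. The last measurement puts its knob within about 1 mm of straight above the spindle, in line with the hinge (about 0.5 degrees).
- **Small cog:** I passed the hook over cog_e under the guard, lowered it behind the cog and drew it out. The gripper stayed outside the guard.
- **Cogs on the spindle:** cog_a, cog_b, cog_c and cog_e went on in that order, boss up with the master slot on the wide key. The rim tops measure about 29, 52, 75 and 97–98 mm above the table. Fully home they should be 29, 52, 75 and 98 mm.
- **Rod and loose items:** The final picture shows the rod lying on the mat and all the ink bottles and cups standing.

No check failed. The scene and side cameras disagreed by about 2 mm throughout, so I used the wrist camera to line each cog up before lowering it.

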